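# Strip the weight stack off the lapping jig

## Task

Strip the lapping jig for cleaning: its keyhole keeper plate is stuck under the stud's head, so hold the orange-faced knocking block and knock the plate sideways with it until the head stands in the plate's wide eye, without pushing or pulling the stuck plate with the fingers. Stand the block upright in the pocket of the grey stand, lift the plate off and thread its eye over the stand's post so that it lies flat on the shoulder. Then take the three ring weights off the stud from the top down and lay each flat in the seat of its own size and colour, dropping nothing.

Things in the scene. Friction and masses are not known exactly. Their poses are not given: they have to be found in the camera images.
- jig: Fixed lapping jig; origin on bench, stud axis. Aluminium flange 88 mm across, top z=24 mm. Stud: shank 18 thick to z=71, neck 10, sprung brass head 18 across (underside 82, top 90; presses the keeper with 12 N, sinks 3 mm when the eye comes round it). Stack on it, z in mm: large weight 24-40, medium 40-56, small 56-72, keeper 72-82. Keeper off, the weights lift straight up over the head.
- keeper: Dark steel keyhole plate 64 x 34 x 10 mm, 0.09 kg, flat on the stack. Origin: centre of wide eye, underside; x lengthwise. Plate x -37..27 mm, eye x -14..14, 24 wide, slot 12 wide to x=-28. At start the neck is in the slot at x=-22 and it cannot lift. Pushed 22 mm (18 to 26) along its -x on the middle of its +x end (7 to 16 N) it is free to lift; grip across 34 mm at about x=-7 (centre of mass).
- small_weight: Ring weight of bright steel with red bands, 46 mm across, 16 mm thick, bore 23 mm, about 0.18 kg. Origin in its axis, underside.
- medium_weight: Ring weight of bright steel with yellow bands, 56 mm across, 16 mm thick, bore 23 mm, about 0.30 kg. Origin in its axis, underside.
- large_weight: Ring weight of bright steel with blue bands, 66 mm across, 16 mm thick, bore 23 mm, about 0.45 kg. Origin in its axis, underside.
- knock_block: Knocking block standing upright on the bench, 34 (x) x 30 (y) x 60 mm high, about 0.16 kg: aluminium with an orange nylon face on each x side. Origin in the middle of its underside. Grip it across y on the bare aluminium, 30 mm, and strike with an orange face.
- small_seat: Fixed round black seat with a red ring on its rim, for the small weight: 66 mm across, rim 8 mm high, recess 56 mm across with its floor 4 mm above the bench. Origin in its axis, on the bench.
- medium_seat: Fixed round black seat with a yellow ring on its rim, for the medium weight: 76 mm across, rim 8 mm high, recess 66 mm across with its floor 4 mm above the bench. Origin in its axis, on the bench.
- large_seat: Fixed round black seat with a blue ring on its rim, for the large weight: 86 mm across, rim 8 mm high, recess 76 mm across with its floor 4 mm above the bench. Origin in its axis, on the bench.
- stand: Fixed grey stand 56 (x) x 116 (y) mm; origin on bench, mid stand. At y=-34 mm a steel post 12 thick, tip z=40, on a round shoulder 44 across, top z=16: the keeper's eye goes over the post, its long tail best across the stand, clear of block and neighbours. At y=+28 a pocket, orange floor z=4, 44 (x) x 40 (y) inside, walls to z=14: the block stands in it, its x along the stand x, either way.
There are look-alikes about, which are no part of the job. Leave any turquoise look-alike of the small_weight alone.

How it is judged:
On the way:
1. the keeper plate has been driven sideways, still lying on the small weight, until the stud's head stands in its eye (horizontal distance between keeper and jig below 0.0085 m and z of keeper in the frame of jig between 0.068 and 0.076 m), for 0.1 s.
At the end, for the whole second after the job is handed in: Each weight lies flat in the seat of its own colour (within 8 mm; tilt under 0.1 rad), the keeper flat on the stand's shoulder with the post in its eye (within 11 mm), the block upright in the stand's pocket (within 8 mm), heights within 3 mm; all released and at rest (horizontal distance between small_weight and small_seat below 0.008 m and z of small_weight in the frame of small_seat between 0.001 and 0.007 m and angle between each of small_weight, medium_weight, large_weight, keeper, knock_block's own z axis and vertical below 0.1 rad and horizontal distance between medium_weight and medium_seat below 0.008 m and z of medium_weight in the frame of medium_seat between 0.001 and 0.007 m and horizontal distance between large_weight and large_seat below 0.008 m and z of large_weight in the frame of large_seat between 0.001 and 0.007 m and x of keeper in the frame of stand between -0.011 and 0.011 m and y of keeper in the frame of stand between -0.045 and -0.023 m and z of keeper in the frame of stand between 0.013 and 0.019 m and x of knock_block in the frame of stand between -0.008 and 0.008 m and y of knock_block in the frame of stand between 0.02 and 0.036 m and z of knock_block in the frame of stand between 0.001 and 0.007 m and linear speed of each of keeper, small_weight, medium_weight, large_weight, knock_block below 0.02 m/s); the robot touches nothing.
It fails at once if the fingers or the arm push or pull the keeper plate itself while it is still hooked under the stud's head ((horizontal distance between keeper and jig between 0.0095 and 0.03 m and z of keeper in the frame of jig below 0.084 m) and (contact force between keeper and the fingers above 1 N or contact force between keeper and the arm above 1 N)).
It fails at once if a weight, the plate or the block is dropped or flung (faster than 0.7 m/s with no finger on it) ((linear speed of keeper above 0.7 m/s and contact force between keeper and the fingers below 0.05 N) or (linear speed of small_weight above 0.7 m/s and contact force between small_weight and the fingers below 0.05 N) or (linear speed of medium_weight above 0.7 m/s and contact force between medium_weight and the fingers below 0.05 N) or (linear speed of large_weight above 0.7 m/s and contact force between large_weight and the fingers below 0.05 N) or (linear speed of knock_block above 0.7 m/s and contact force between knock_block and the fingers below 0.05 N)).
It also fails if it takes over 122 s, if anything falls off the work surface, if the arm or the gripper's body presses on something with over 40 N, if the wrist force passes 120 N, or if a joint passes its speed limit or range.

## Robot

A 6-joint arm with a two-finger parallel gripper is mounted at the origin on a cart in front of the work surface, level with it; the furniture and walls round the work are solid. World frame = base frame: x ahead of the robot, y to its left, z up, the work surface at z = 0. Lengths are in m, angles in rad, forces in N, time in s.
With the tool pointing down it reaches from about 0.425 to 0.95 m from the base axis. Payload 3.5 kg.
Tool frame: the origin (TCP) lies midway between the tips of the shut fingers; the grasp point (between the pads) lies 19 mm behind it; z points along the fingers, y is the line along which they close (so a half turn about z gives the same grasp; the last joint's range is limited). The gripper opens to 85 mm and grips with 20 to 120 N. Pads are 22 mm wide; open, the fingers measure 114 mm over their backs; the gripper's body (76 mm by 85 mm) begins 54 mm behind the grasp point. The pads swing forward as they close: fully open they stand 13 mm farther back than shut.
Start: joints at [-1.379, 0.286, 1.577, -0, 1.279, -0.15], TCP at [0.226, -0.636, 0.231] pointing down, gripper open.
Joint ranges: [-2.77, 2.77], [-0.9, 2.22], [0.21, 2.48], [-1.53, 4.67], [0.24, 2.81], [-2.84, 2.84]. Speed limits (rad/s): [2.79, 2.79, 3.14, 3.14, 3.14, 3.14].

## Interface

Orientations are given as a unit quaternion [x, y, z, w].
In Python, from plant import ctrl gives the robot as it stands.
- The arm moves only by the tool send_rows, never from a script. Its argument "series" is a list that holds one entry, the list of rows, each a list of 7 numbers: the shift along the tool's x, y, z in cm, then the turn, a rotation vector about the tool's x, y, z in rad, then the opening, from -1 (shut) to 1 (fully open). In form: [[[x, y, z, rx, ry, rz, jaw], ...]]. A call has 1 to 10 rows; each row shifts and turns the commanded pose from where the row before left it, along the tool's axes as they then stand; what a row does not reach is not made up. A row lasts 1/8 s, in which the tool goes at most 62.5 mm and 10.7 degrees, less where a joint would pass 70% of its speed; a pose out of reach is approached as far as the arm can. A call is refused whole if a number of a shift passes 6.25 or a number of a turn 0.188, either way. A call with a gripper value outside its range is refused whole. The fingers move at their own pace and stop on an object; "force" is the grip in N (left out, the last holds). Time passes only in rows, so rows that do not move let the fingers close. It gives the time, the measured TCP pose, the force, the opening and the grip force at its end, in the units of the state.
- ctrl.get_state(): the state, without advancing time (a new reading comes with each control period).
- ctrl.read_camera(name): name is "scene" or "top"; returns a dict with "img" (400x640x3 uint8, red, green, blue), "fx", "fy", "cx", "cy" (pixels), "R" (3x3) and "t" (3): a world point X has camera coordinates R X + t. Camera axes: x right, y down, z forward; pixel columns grow to the right and rows downward; lengths in m; the calibration is good to about 2 mm. A picture is of the moment at which its call begins. There is no depth.
- ctrl.sign_off(): hands the job in; it is judged then, once.
The state is a dict: "time": time; "qpos": joint angles; "dq": joint speeds; "joint_efforts": joint torques, N m; "eef_pos": TCP position; "tcp_rot": TCP orientation; "contact_force": force on the tool from outside, world axes, zero at the start; "wrist_torque": the same for the moment, N m; "opening": opening from 0.0 (shut) to 1.0 (fully open); "finger_force": force on a finger pad.
Only numpy, scipy, OpenCV 4.12 (cv2) and the standard library are available. Lean on these libraries where they do the work, as an engineer would, in place of code of your own. Each camera call takes 0.05 s, during which the arm holds its last target. There are 200 camera calls.

## Working session

There is one attempt and no reset: what is moved stays moved. The work goes in short steps, Python scripts to look and compute and a tool call to move; the robot and the scene stay as the last step left them, time stands still between calls to the robot, and variables do not carry over. Pictures are saved under pics/ and viewed, at most 14 in all, crops included, and the job is handed in when it is done.

Besides the shell and the picture viewer there is one more tool, called after "Emit:" by a JSON object that holds its "fn" and its "kwargs". send_rows: Moves the arm, as the interface text tells. Its arguments: {"type":"object","properties":{"series":{"type":"array"},"force":{"type":"number"}},"required":["series"]}

```bash
ls; mkdir -p pics
python3 - <<'E'
from plant import ctrl
import cv2
s=ctrl.get_state();print(s)
for n in("scene","top"):
    c=ctrl.read_camera(n);cv2.imwrite(f"pics/{n}0.png",c["img"][:,:,::-1]);print(n,c["fx"],c["fy"],c["cx"],c["cy"],c["R"],c["t"])
E
```

```text
pics
{'time': 0.0, 'qpos': array([-1.37899206e+00,  2.87163644e-01,  1.57820230e+00, -2.94277073e-05,
        1.27855964e+00, -1.49981268e-01]), 'dq': array([ 0.00164204, -0.00063522, -0.0001106 , -0.00010839,  0.00058256,
       -0.00056719]), 'joint_efforts': array([ 7.92632709e-04, -4.05976045e+01, -2.92624015e+01, -7.11216762e-05,
        5.72275356e-03, -4.17123658e-06]), 'eef_pos': array([ 0.22614574, -0.63529053,  0.22993481]), 'tcp_rot': array([ 9.85431939e-01,  1.70066259e-01, -3.84727470e-05, -1.16591592e-03]), 'contact_force': array([ 0.34636502,  0.05373246, -0.44701763]), 'wrist_torque': array([-0.02216848, -0.00565453, -0.01614609]), 'finger_force': 0.0, 'opening': 1.000058601120237}
scene 386.0607374209157 386.0607374209157 318.31891827824853 200.03686997038704 [[ 0.84425607 -0.53576664 -0.01363044]
 [-0.32319929 -0.48867722 -0.81039299]
 [ 0.42752064  0.68858455 -0.58572811]] [-0.41627218  0.36012126  0.47683113]
top 377.09921159963216 377.09921159963216 318.7732070021212 201.6981928348308 [[-0.02167809 -0.99907257 -0.03720285]
 [-0.99513193  0.02514097 -0.095291  ]
 [ 0.09613794  0.03495601 -0.99475403]] [0.22399343 0.60700848 0.86259183]
```

View pics/scene0.png

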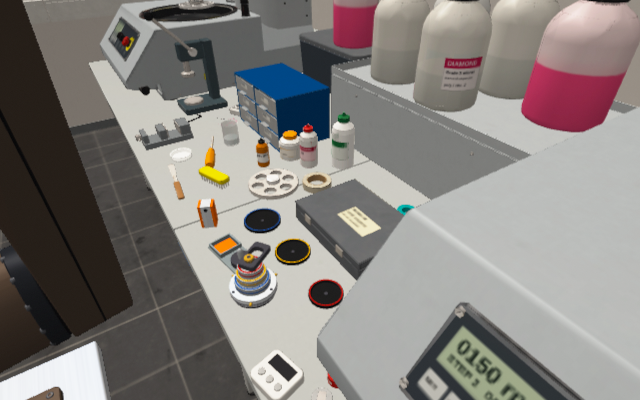

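View pics/top0.png

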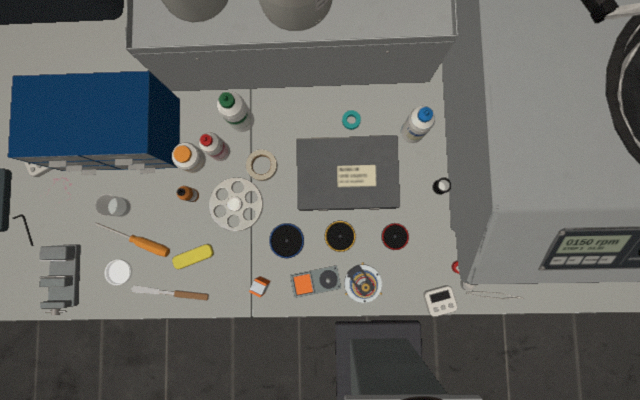

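The top view shows the jig at (363,284), the stand at (316,282), the block at (260,286), the blue, yellow and red seats at (287,240), (340,236) and (395,236), and the turquoise look-alike at (351,119). I'll enlarge both views.

Run:
```python
import cv2,numpy as np
a=cv2.imread("pics/top0.png")[212:312,240:415];b=cv2.imread("pics/scene0.png")[185:315,185:355]
cv2.imwrite("pics/c1.png",cv2.resize(a,None,fx=4.5,fy=4.5,interpolation=cv2.INTER_CUBIC))
cv2.imwrite("pics/c2.png",cv2.resize(b,None,fx=4.5,fy=4.5,interpolation=cv2.INTER_CUBIC))
```

```text
(no output)
```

View pics/c1.png

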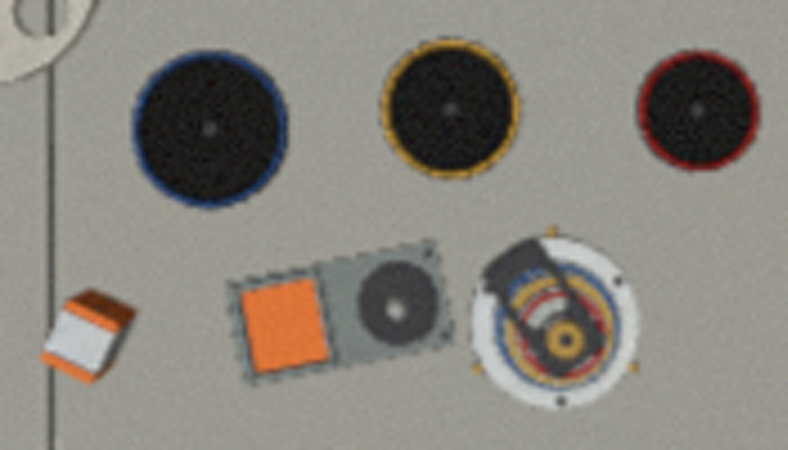

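View pics/c2.png

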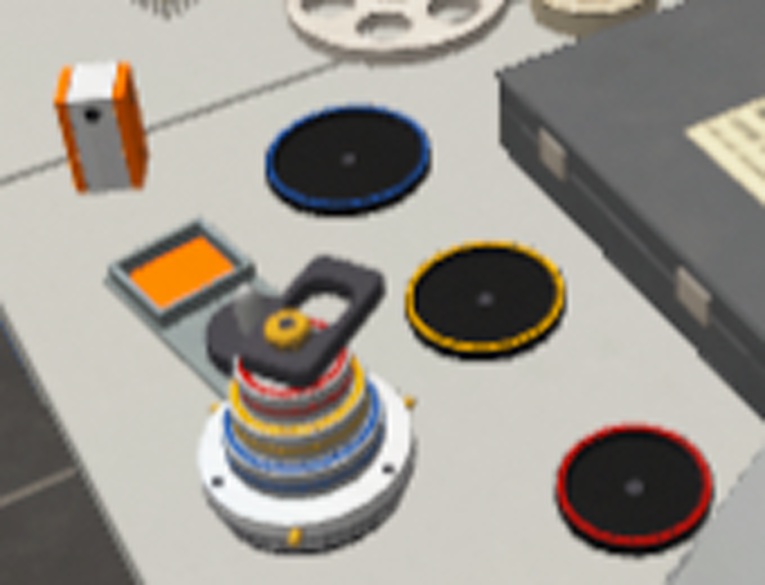

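Top crop: the head is at crop (566,340), the keeper's eye end points up-left, and the block is tilted at (88,335). In the scene crop the block stands upright at (100,130). The real small weight is the red-banded one under the keeper. Next I'll measure.

```bash
cat > h.py <<'E'
import cv2,numpy as np
from plant import ctrl
def ray(c,uv,z):
    uv=np.atleast_2d(np.array(uv,float))
    d=np.c_[(uv[:,0]-c["cx"])/c["fx"],(uv[:,1]-c["cy"])/c["fy"],np.ones(len(uv))]@c["R"]
    o=-c["R"].T@c["t"]
    return (o+d*((z-o[2])/d[:,2])[:,None])[:,:2]
def proj(c,X):
    p=np.atleast_2d(X)@c["R"].T+c["t"]; return np.c_[p[:,0]/p[:,2]*c["fx"]+c["cx"],p[:,1]/p[:,2]*c["fy"]+c["cy"]]
def mask(c,h0,h1,s0,v0,box):
    hsv=cv2.cvtColor(c["img"],cv2.COLOR_RGB2HSV); H,S,V=hsv[...,0].astype(int),hsv[...,1],hsv[...,2]
    m=((H>=h0)&(H<=h1)) if h0<=h1 else ((H>=h0)|(H<=h1))
    m=m&(S>=s0)&(V>=v0); o=np.zeros(m.shape,np.uint8); x0,y0,x1,y1=box; o[y0:y1,x0:x1]=m[y0:y1,x0:x1]; return o
def big(m): return max(cv2.findContours(m,cv2.RETR_EXTERNAL,cv2.CHAIN_APPROX_NONE)[0],key=cv2.contourArea)
E
python3 - <<'E'
from h import *
t=ctrl.read_camera("top");s=ctrl.read_camera("scene")
seats={"large":(100,125,90,50,(265,218,310,262),(240,203,285,235)),"medium":(15,30,110,80,(320,215,360,256),(270,235,315,268)),"small":(170,8,110,60,(378,218,412,254),(305,275,348,312))}
for k,(a,b,c,d,bt,bs) in seats.items():
    for cam,box in((t,bt),(s,bs)):
        p=big(mask(cam,a,b,c,d,box)); P=ray(cam,p[:,0],0.008).astype(np.float32)
        (x,y),r=cv2.minEnclosingCircle(P); print(k,np.round((x,y,2*r),4))
o=big(mask(t,5,18,150,120,(288,265,318,300)));P=ray(t,o[:,0],0.004).astype(np.float32);r=cv2.minAreaRect(P);print("pocket",r)
o=big(mask(s,5,18,150,120,(205,230,250,260)));P=ray(s,o[:,0],0.004).astype(np.float32);r=cv2.minAreaRect(P);print("pocket s",r)
m=mask(t,15,28,120,80,(358,280,372,294));M=cv2.moments(m,True);print("head",M["m00"],ray(t,(M["m10"]/M["m00"],M["m01"]/M["m00"]),.09))
m=mask(s,15,28,120,80,(243,252,255,264));M=cv2.moments(m,True);print("head s",M["m00"],ray(s,(M["m10"]/M["m00"],M["m01"]/M["m00"]),.088))
# dark plate
for n,cam,box in(("t",t,(340,260,380,300)),("s",s,(230,238,275,272))):
    g=cam["img"].max(2);mm=np.zeros_like(g);x0,y0,x1,y1=box;mm[y0:y1,x0:x1]=(g[y0:y1,x0:x1]<85)
    p=big(mm);P=ray(cam,p[:,0],.082).astype(np.float32);print("plate",n,cv2.contourArea(P),cv2.minAreaRect(P),np.round(cv2.boxPoints(cv2.minAreaRect(P)),4).tolist())
# block and flange
for n,cam,box in(("t",t,(245,270,275,302)),("s",s,(190,195,222,232))):
    m=mask(cam,3,20,120,60,box);
    for cc in cv2.findContours(m,cv2.RETR_EXTERNAL,cv2.CHAIN_APPROX_NONE)[0]:
        if cv2.contourArea(cc)>4: print("orange",n,cv2.contourArea(cc),cv2.boxPoints(cv2.minAreaRect(cc)).round(1).tolist())
    hsv=cv2.cvtColor(cam["img"],cv2.COLOR_RGB2HSV);x0,y0,x1,y1=box
m=np.zeros((400,640),np.uint8)
hsv=cv2.cvtColor(t["img"],cv2.COLOR_RGB2HSV);m[274:300,247:270]=((hsv[...,2]>175)&(hsv[...,1]<60))[274:300,247:270]
c=big(m);print("alutop",cv2.contourArea(c),cv2.minAreaRect(ray(t,c[:,0],.06).astype(np.float32)))
for uv in([262.5,283.5],[257.,290.]):pass
# flange
m=np.zeros((400,640),np.uint8);m[258:308,340:388]=(hsv[...,2]>185)[258:308,340:388]
c=big(m);print("flange",cv2.minEnclosingCircle(ray(t,c[:,0],.024).astype(np.float32)))
E
```

```text
large [0.5226 0.2916 0.083 ]
large [0.5212 0.2885 0.0848]
medium [0.5307 0.1615 0.0736]
medium [0.5297 0.1598 0.0752]
small [0.5262 0.0293 0.0637]
small [0.5261 0.0273 0.0649]
pocket ((0.41707471013069153, 0.2537505626678467), (0.042315784841775894, 0.038289450109004974), 10.383740425109863)
pocket s ((0.41829973459243774, 0.2574829161167145), (0.03897855430841446, 0.032200928777456284), 9.405622482299805)
head 41.0 [[0.41840429 0.11055527]]
head s 67.0 [[0.4176345  0.10806435]]
plate t 0.0018030496950309782 ((0.4332776665687561, 0.12061188369989395), (0.06300920248031616, 0.0333428755402565), 35.76454544067383) [[0.39800000190734863, 0.11569999903440475], [0.41749998927116394, 0.08869999647140503], [0.46860000491142273, 0.12549999356269836], [0.44909998774528503, 0.1526000052690506]]
plate s 0.0014919441326914917 ((0.4231383800506592, 0.11899930238723755), (0.070382259786129, 0.05490837246179581), 34.86082458496094) [[0.37860000133514404, 0.12139999866485596], [0.4099999964237213, 0.07639999687671661], [0.4677000045776367, 0.11659999936819077], [0.43630000948905945, 0.1615999937057495]]
orange t 16.0 [[248.60000610351562, 291.8999938964844], [249.5, 289.8999938964844], [261.0, 295.0], [260.1000061035156, 297.0]]
orange t 63.0 [[254.39999389648438, 280.20001220703125], [257.0, 275.0], [269.3999938964844, 281.20001220703125], [266.79998779296875, 286.3999938964844]]
orange s 42.0 [[196.0, 200.39999389648438], [200.0, 199.89999389648438], [203.5, 226.89999389648438], [199.5, 227.5]]
orange s 99.0 [[208.10000610351562, 199.60000610351562], [213.3000030517578, 198.5], [218.6999969482422, 225.3000030517578], [213.5, 226.3000030517578]]
alutop 90.0 ((0.41758832335472107, 0.35319676995277405), (0.027685515582561493, 0.019976207986474037), 63.07669448852539)
flange ((0.4035522937774658, 0.13214027881622314), 0.03318829461932182)
```

Run:
```python
from h import *
t=ctrl.read_camera("top");s=ctrl.read_camera("scene")
print("shoulder/post:",ray(t,(328.4,279.3),.016),ray(t,(328.0,280.5),.04))
# block: silhouette (bright or orange) in top & scene
a=np.radians(-26);R=np.array([[np.cos(a),-np.sin(a)],[np.sin(a),np.cos(a)]])
c0=np.array([.4176,.3532])
q=np.array([[17,15],[17,-15],[-17,-15],[-17,15]])/1000@R.T+c0
for cam in(t,s):
    for z in(0,.06): print(z,proj(cam,np.c_[q,np.full(4,z)]).round(1).tolist())
A=t["img"][270:302,244:276];B=s["img"][194:232,190:224]
up=lambda i:cv2.resize(i,(380,400),interpolation=cv2.INTER_CUBIC)
cv2.imwrite("pics/blk.png",np.hstack([up(A),up(B)])[:,:,::-1])
```

```text
shoulder/post: [[0.42829739 0.19145468]] [[0.4281662  0.19209802]]
0 [[259.4, 275.2], [270.5, 280.5], [264.5, 293.4], [253.4, 288.0]]
0.06 [[254.3, 277.8], [266.1, 283.4], [259.7, 297.3], [247.8, 291.5]]
0 [[217.7, 218.0], [216.4, 226.1], [201.3, 227.3], [203.0, 219.2]]
0.06 [[213.3, 197.4], [211.8, 205.2], [196.1, 206.4], [198.0, 198.5]]
```

View pics/blk.png

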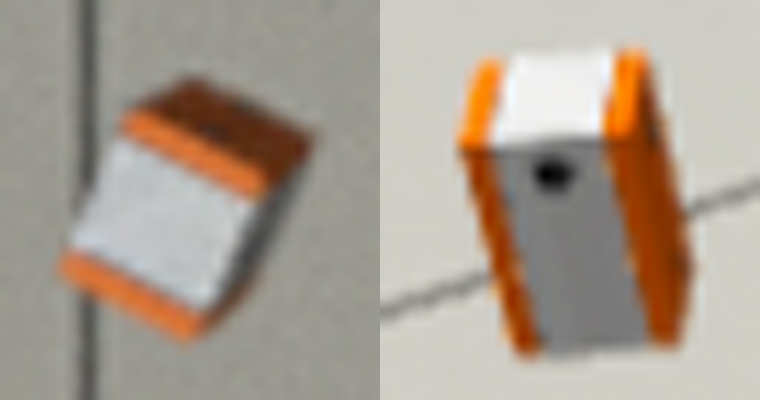

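The crop shows the block upright, its top face centred near top pixel (257.3,287.8). That agrees with the predicted pose (0.418,0.352), yaw -26°, to about 1 px in both views. Next I'll write a move calculator and check the clearance to the grinder.

```bash
cat > plan.py <<'E'
import sys,numpy as np
from plant import ctrl
def plan(wps,n=None,start=None,step=5.0,turn=.17):
    """wps: list of (x,y,z[m],phi deg,jaw); rows in tool axes, tool down; levels out tilt separately"""
    s=ctrl.get_state();q=s["tcp_rot"];p=np.array(s["eef_pos"]);f=2*np.arctan2(q[1],q[0])
    if start: p=np.array(start[:3]);f=np.radians(start[3])
    print("t",round(s["time"],2),"at",p.round(4),"phi",round(np.degrees(f),1),"tilt",np.round(q[2:],4),"F",np.round(s["contact_force"],1),"open",round(s["opening"],3),"grip",round(s["finger_force"],1))
    rows=[]
    for x,y,z,ph,j in wps:
        d=(np.array([x,y,z])-p)*100; df=(np.radians(ph)-f+np.pi)%(2*np.pi)-np.pi
        k=max(1,int(np.ceil(max(np.linalg.norm(d)/step,abs(df)/turn))))
        for i in range(k):
            e=d/k;fi=f+df*i/k
            rows.append([round(e[0]*np.cos(fi)+e[1]*np.sin(fi),2),round(e[0]*np.sin(fi)-e[1]*np.cos(fi),2),round(-e[2],2),0,0,round(-df/k,3),j])
        p=np.array([x,y,z]);f+=df
    for i in range(0,len(rows),10): print(str(rows[i:i+10]).replace(" ",""))
E
python3 - <<'E'
from h import *
from plan import plan
t=ctrl.read_camera("top")
for z in(0,.15): print(ray(t,[(475,283),(455,210)],z))
plan([(.345,-.26,.23,19.6,1),(.44,-.03,.2,65,1),(.42,.25,.2,120,1),(.4176,.352,.15,154,0.2)])
E
```

```text
[[ 0.41174918 -0.15656911]
 [ 0.5867251  -0.11931702]]
[[ 0.43028852 -0.10220979]
 [ 0.5768667  -0.07100353]]
t 0.35 at [ 0.2262 -0.6358  0.231 ] phi 19.6 tilt [-0.     -0.0003] F [ 0.6 -0.4  0.7] open 1.001 grip 0.0
[[np.float64(2.97),np.float64(-3.93),np.float64(0.01),0,0,np.float64(-0.0),1],[np.float64(2.97),np.float64(-3.93),np.float64(0.01),0,0,np.float64(-0.0),1],[np.float64(2.97),np.float64(-3.93),np.float64(0.01),0,0,np.float64(-0.0),1],[np.float64(2.97),np.float64(-3.93),np.float64(0.01),0,0,np.float64(-0.0),1],[np.float64(2.97),np.float64(-3.93),np.float64(0.01),0,0,np.float64(-0.0),1],[np.float64(2.97),np.float64(-3.93),np.float64(0.01),0,0,np.float64(-0.0),1],[np.float64(2.97),np.float64(-3.93),np.float64(0.01),0,0,np.float64(-0.0),1],[np.float64(2.97),np.float64(-3.93),np.float64(0.01),0,0,np.float64(-0.0),1],[np.float64(2.78),np.float64(-3.08),np.float64(0.5),0,0,np.float64(-0.132),1],[np.float64(3.16),np.float64(-2.69),np.float64(0.5),0,0,np.float64(-0.132),1]]
[[np.float64(3.49),np.float64(-2.25),np.float64(0.5),0,0,np.float64(-0.132),1],[np.float64(3.75),np.float64(-
[... 290 characters left out ...]
t64(4.4),np.float64(-1.59),np.float64(-0.0),0,0,np.float64(-0.16),1],[np.float64(4.6),np.float64(-0.87),np.float64(-0.0),0,0,np.float64(-0.16),1],[np.float64(4.68),np.float64(-0.13),np.float64(-0.0),0,0,np.float64(-0.16),1],[np.float64(4.64),np.float64(0.62),np.float64(-0.0),0,0,np.float64(-0.16),1],[np.float64(4.48),np.float64(1.35),np.float64(-0.0),0,0,np.float64(-0.16),1]]
[[np.float64(2.24),np.float64(1.22),np.float64(1.25),0,0,np.float64(-0.148),0.2],[np.float64(2.03),np.float64(1.54),np.float64(1.25),0,0,np.float64(-0.148),0.2],[np.float64(1.78),np.float64(1.82),np.float64(1.25),0,0,np.float64(-0.148),0.2],[np.float64(1.49),np.float64(2.07),np.float64(1.25),0,0,np.float64(-0.148),0.2]]
```

Run:
```python
from h import *
t=ctrl.read_camera("top");s=ctrl.read_camera("scene")
def tri(ut,us):
    P=[np.c_[c["R"],c["t"]] for c in(t,s)]
    n=[np.array([[(u[0]-c["cx"])/c["fx"]],[(u[1]-c["cy"])/c["fy"]]]) for u,c in((ut,t),(us,s))]
    X=cv2.triangulatePoints(P[0],P[1],n[0],n[1])[:,0];X=X[:3]/X[3];return X.round(3),proj(t,X).round(1),proj(s,X).round(1)
print(tri((552,229),(462,305)));print(tri((541,268),(402,385)));print(tri((470,283),(318,350)))
im=np.hstack([cv2.resize(t["img"][190:310,430:640],(400,229)),cv2.resize(s["img"][190:400,300:640],(371,229))])
cv2.imwrite("pics/m.png",im[:,:,::-1])
```

```text
(array([ 0.537, -0.223,  0.222]), array([[553.4, 227.1]]), array([[458.2, 305.9]]))
(array([ 0.457, -0.232,  0.152]), array([[540.9, 268.1]]), array([[402.3, 385. ]]))
(array([ 0.423, -0.113,  0.091]), array([[469.9, 283.2]]), array([[318.3, 350. ]]))
```

View pics/m.png

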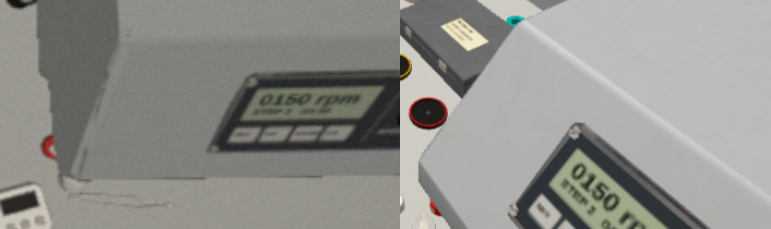

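The panel slopes from the lip at (0.42,-0.11,z 0.09) to (0.54,-0.22,z 0.22). A path at z≥0.23 and x≤0.44 clears it.

Emit:
{"fn": "send_rows", "kwargs": {"series": [[[2.97, -3.93, 0, 0, 0, 0, 1], [2.97, -3.93, 0, 0, 0, 0, 1], [2.97, -3.93, 0, 0, 0, 0, 1], [2.97, -3.93, 0, 0, 0, 0, 1], [2.97, -3.93, 0, 0, 0, 0, 1], [2.97, -3.93, 0, 0, 0, 0, 1], [2.97, -3.93, 0, 0, 0, 0, 1], [2.97, -3.93, 0, 0, 0, 0, 1], [2.78, -3.08, 0, 0, 0, -0.132, 1], [3.16, -2.69, 0, 0, 0, -0.132, 1]]]}}

```text
time: 1.7
eef_pos: [0.3768, -0.182, 0.2317]
tcp_rot: [0.954, 0.3, 0.0, 0.001]
contact_force: [0.3, 0.2, 0.2]
opening: 1.003
finger_force: 0.0
```

Emit:
{"fn": "send_rows", "kwargs": {"series": [[[3.49, -2.25, 0, 0, 0, -0.132, 1], [3.75, -1.77, 0, 0, 0, -0.132, 1], [3.95, -1.26, 0, 0, 0, -0.132, 1], [4.08, -0.73, 0, 0, 0, -0.132, 1], [4.09, -2.27, 0.5, 0, 0, -0.16, 1], [4.4, -1.59, 0.5, 0, 0, -0.16, 1], [4.6, -0.87, 0.5, 0, 0, -0.16, 1], [4.68, -0.13, 0.5, 0, 0, -0.16, 0.2], [4.64, 0.62, 0.5, 0, 0, -0.16, 0.2], [4.48, 1.35, 0.5, 0, 0, -0.16, 0.2]]]}}

```text
time: 2.95
eef_pos: [0.42, 0.2517, 0.2016]
tcp_rot: [0.498, 0.867, 0.0, 0.0]
contact_force: [1.3, -0.3, 0.1]
opening: 0.601
finger_force: 0.0
```

```bash
sed -i 's/^            e=d\/k/            e=(d\/k)/; s/print(str(rows\[i:i+10\])/print(str([[float(v) for v in r] for r in rows[i:i+10]])/' plan.py
python3 - <<'E'
from plan import plan
plan([(.4176,.352,.12,154,.1),(.4176,.352,.026,154,.1)])
E
```

```text
t 2.95 at [0.42   0.2517 0.2016] phi 120.3 tilt [0.0004 0.0004] F [ 1.3 -0.3  0.1] open 0.601 grip 0.0
[[2.2,1.21,2.04,0.0,0.0,-0.147,0.1],[2.0,1.52,2.04,0.0,0.0,-0.147,0.1],[1.75,1.8,2.04,0.0,0.0,-0.147,0.1],[1.47,2.04,2.04,0.0,0.0,-0.147,0.1],[0.0,0.0,4.7,0.0,0.0,-0.0,0.1],[0.0,0.0,4.7,0.0,0.0,-0.0,0.1]]
```

Emit:
{"fn": "send_rows", "kwargs": {"series": [[[2.2, 1.21, 2.04, 0, 0, -0.147, 0.2], [2.0, 1.52, 2.04, 0, 0, -0.147, 0.2], [1.75, 1.8, 2.04, 0, 0, -0.147, 0.2], [1.47, 2.04, 2.04, 0, 0, -0.147, 0.2], [0, 0, 2.5, 0, 0, 0, 0.2], [0, 0, 2.5, 0, 0, 0, 0.2], [0, 0, 2.2, 0, 0, 0, 0.2], [0, 0, 2.2, 0, 0, 0, 0.2]]], "force": 80}}

```text
time: 3.95
eef_pos: [0.4184, 0.3507, 0.0252]
tcp_rot: [0.228, 0.974, 0.0, 0.0]
contact_force: [1.0, 0.3, -0.5]
opening: 0.599
finger_force: 0.0
```

Emit:
{"fn": "send_rows", "kwargs": {"series": [[[0, 0, 0, 0, 0, 0, -0.5], [0, 0, 0, 0, 0, 0, -0.5], [0, 0, 0, 0, 0, 0, -0.5], [0, 0, 0, 0, 0, 0, -0.5]]], "force": 80}}

```text
time: 4.45
eef_pos: [0.4186, 0.3506, 0.0264]
tcp_rot: [0.228, 0.974, 0.0, 0.0]
contact_force: [-0.2, -0.1, -1.9]
opening: 0.345
finger_force: 78.9
```

Run:
```python
from plan import plan
plan([(.4176,.352,.026,154,-.5)])
```

```text
t 4.45 at [0.4186 0.3506 0.0264] phi 153.7 tilt [0.0003 0.0004] F [-0.2 -0.1 -1.9] open 0.345 grip 78.9
[[0.15,0.08,0.04,0.0,0.0,-0.006,-0.5]]
```

Run:
```python
from plan import plan
plan([(.4186,.3506,.14,153.7,-.5),(.46,.24,.14,185,-.5),(.485,.1573,.135,215.5,-.5),(.485,.1573,.0904,215.5,-.5)],step=4)
```

```text
t 4.45 at [0.4186 0.3506 0.0264] phi 153.7 tilt [0.0003 0.0004] F [-0.2 -0.1 -1.9] open 0.345 grip 78.9
[[-0.0,-0.0,-3.79,0.0,0.0,-0.0,-0.5],[-0.0,-0.0,-3.79,0.0,0.0,-0.0,-0.5],[-0.0,-0.0,-3.79,0.0,0.0,-0.0,-0.5],[-2.15,-2.02,-0.0,0.0,0.0,-0.137,-0.5],[-1.86,-2.29,-0.0,0.0,0.0,-0.137,-0.5],[-1.53,-2.53,-0.0,0.0,0.0,-0.137,-0.5],[-1.17,-2.71,-0.0,0.0,0.0,-0.137,-0.5],[-0.44,-2.11,0.13,0.0,0.0,-0.133,-0.5],[-0.16,-2.15,0.13,0.0,0.0,-0.133,-0.5],[0.13,-2.16,0.13,0.0,0.0,-0.133,-0.5]]
[[0.41,-2.12,0.13,0.0,0.0,-0.133,-0.5],[-0.0,0.0,2.23,0.0,0.0,-0.0,-0.5],[-0.0,0.0,2.23,0.0,0.0,-0.0,-0.5]]
```

Emit:
{"fn": "send_rows", "kwargs": {"series": [[[0, 0, -3.79, 0, 0, 0, -0.5], [0, 0, -3.79, 0, 0, 0, -0.5], [0, 0, -3.79, 0, 0, 0, -0.5], [-2.15, -2.02, 0, 0, 0, -0.137, -0.5], [-1.86, -2.29, 0, 0, 0, -0.137, -0.5], [-1.53, -2.53, 0, 0, 0, -0.137, -0.5], [-1.17, -2.71, 0, 0, 0, -0.137, -0.5], [-0.44, -2.11, 0.13, 0, 0, -0.133, -0.5], [-0.16, -2.15, 0.13, 0, 0, -0.133, -0.5], [0.13, -2.16, 0.13, 0, 0, -0.133, -0.5]]]}}

```text
time: 5.7
eef_pos: [0.4786, 0.1772, 0.1358]
tcp_rot: [-0.243, 0.97, -0.0, 0.0]
contact_force: [-0.9, -0.5, -1.6]
opening: 0.34
finger_force: 79.5
```

Emit:
{"fn": "send_rows", "kwargs": {"series": [[[0.41, -2.12, 0.13, 0, 0, -0.133, -0.5], [0, 0, 1.5, 0, 0, 0, -0.5], [0, 0, 1.5, 0, 0, 0, -0.5], [0, 0, 1.46, 0, 0, 0, -0.5]]]}}

```text
time: 6.2
eef_pos: [0.4839, 0.1578, 0.088]
tcp_rot: [-0.305, 0.952, 0.0, -0.001]
contact_force: [-0.7, 0.6, -2.6]
opening: 0.339
finger_force: 79.5
```

Run:
```python
from h import *
from plan import plan
plan([(.48,.1537,.0904,215.5,-.5),(.4538,.1351,.0904,215.5,-.5)],step=.25)
t=ctrl.read_camera("top");s=ctrl.read_camera("scene")
im=np.hstack([cv2.resize(t["img"][230:310,320:400],(400,400),interpolation=cv2.INTER_CUBIC),cv2.resize(s["img"][190:310,215:335],(400,400),interpolation=cv2.INTER_CUBIC)])
cv2.imwrite("pics/k1.png",im[:,:,::-1])
```

```text
t 6.2 at [0.4839 0.1578 0.088 ] phi 215.5 tilt [ 0.0002 -0.0007] F [-0.7  0.6 -2.6] open 0.339 grip 79.5
[[0.19,-0.04,-0.08,0.0,0.0,0.0,-0.5],[0.19,-0.04,-0.08,0.0,0.0,0.0,-0.5],[0.19,-0.04,-0.08,0.0,0.0,0.0,-0.5],[0.25,0.0,-0.0,0.0,0.0,-0.0,-0.5],[0.25,0.0,-0.0,0.0,0.0,-0.0,-0.5],[0.25,0.0,-0.0,0.0,0.0,-0.0,-0.5],[0.25,0.0,-0.0,0.0,0.0,-0.0,-0.5],[0.25,0.0,-0.0,0.0,0.0,-0.0,-0.5],[0.25,0.0,-0.0,0.0,0.0,-0.0,-0.5],[0.25,0.0,-0.0,0.0,0.0,-0.0,-0.5]]
[[0.25,0.0,-0.0,0.0,0.0,-0.0,-0.5],[0.25,0.0,-0.0,0.0,0.0,-0.0,-0.5],[0.25,0.0,-0.0,0.0,0.0,-0.0,-0.5],[0.25,0.0,-0.0,0.0,0.0,-0.0,-0.5],[0.25,0.0,-0.0,0.0,0.0,-0.0,-0.5],[0.25,0.0,-0.0,0.0,0.0,-0.0,-0.5]]
```

View pics/k1.png

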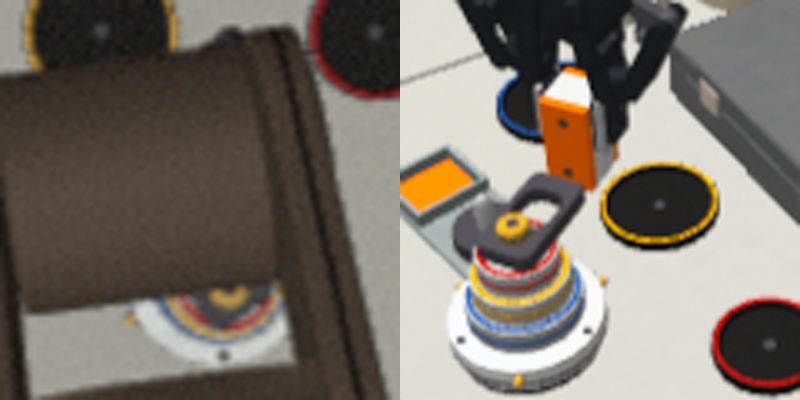

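The scene view shows the block hanging behind the keeper's eye end (scene crop (570,150)), its orange face square to the plate and the fingertips above the plate's level. I'll push slowly.

Emit:
{"fn": "send_rows", "kwargs": {"series": [[[0.19, -0.04, -0.08, 0, 0, 0, -0.5], [0.19, -0.04, -0.08, 0, 0, 0, -0.5], [0.19, -0.04, -0.08, 0, 0, 0, -0.5], [0.25, 0, 0, 0, 0, 0, -0.5], [0.25, 0, 0, 0, 0, 0, -0.5], [0.25, 0, 0, 0, 0, 0, -0.5], [0.25, 0, 0, 0, 0, 0, -0.5]]]}}

```text
time: 7.18
eef_pos: [0.4734, 0.1476, 0.0923]
tcp_rot: [-0.305, 0.952, 0.0, 0.001]
contact_force: [3.4, 3.7, -4.1]
opening: 0.341
finger_force: 79.5
```

Emit:
{"fn": "send_rows", "kwargs": {"series": [[[0.25, 0, 0, 0, 0, 0, -0.5], [0.25, 0, 0, 0, 0, 0, -0.5], [0.25, 0, 0, 0, 0, 0, -0.5]]]}}

```text
time: 7.55
eef_pos: [0.4717, 0.1457, 0.0943]
tcp_rot: [-0.303, 0.953, 0.002, 0.009]
contact_force: [9.4, 10.2, -5.5]
opening: 0.34
finger_force: 79.2
```

Emit:
{"fn": "send_rows", "kwargs": {"series": [[[0.25, 0, 0, 0, 0, 0, -0.5], [0.25, 0, 0, 0, 0, 0, -0.5], [0.25, 0, 0, 0, 0, 0, -0.5]]]}}

```text
time: 7.92
eef_pos: [0.4667, 0.1418, 0.0949]
tcp_rot: [-0.303, 0.953, 0.002, 0.01]
contact_force: [11.0, 11.8, -4.8]
opening: 0.339
finger_force: 79.2
```

Run:
```python
from h import *
from plan import plan
plan([(.4538,.1351,.0904,215.5,-.5)],step=.25)
s=ctrl.read_camera("scene")
cv2.imwrite("pics/k2.png",cv2.resize(s["img"][190:310,215:335],(500,500),interpolation=cv2.INTER_CUBIC)[:,:,::-1])
```

```text
t 7.92 at [0.4667 0.1418 0.0949] phi 215.3 tilt [0.0019 0.0102] F [11.  11.8 -4.8] open 0.339 grip 79.2
[[0.21,0.03,0.06,0.0,0.0,-0.001,-0.5],[0.21,0.03,0.06,0.0,0.0,-0.001,-0.5],[0.21,0.03,0.06,0.0,0.0,-0.001,-0.5],[0.21,0.03,0.06,0.0,0.0,-0.001,-0.5],[0.21,0.03,0.06,0.0,0.0,-0.001,-0.5],[0.21,0.03,0.06,0.0,0.0,-0.001,-0.5],[0.21,0.03,0.06,0.0,0.0,-0.001,-0.5]]
```

View pics/k2.png

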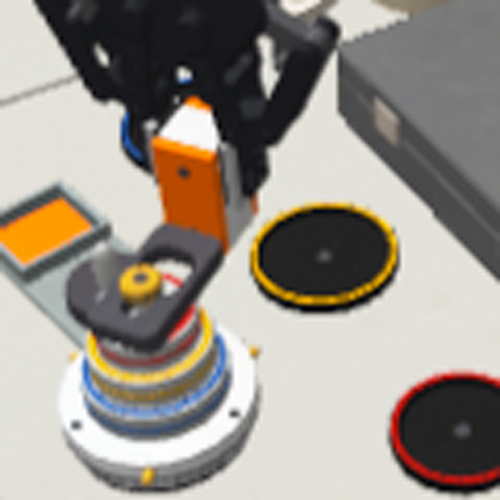

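The block's face is against the plate's end and the plate has begun to slide (about 8 mm, 16 N). I'll go on.

Emit:
{"fn": "send_rows", "kwargs": {"series": [[[0.24, 0, 0.08, 0, 0, 0, -0.5], [0.24, 0, 0.08, 0, 0, 0, -0.5], [0.24, 0, 0.06, 0, 0, 0, -0.5], [0.24, 0, 0.05, 0, 0, 0, -0.5]]]}}

```text
time: 8.48
eef_pos: [0.4525, 0.1327, 0.0893]
tcp_rot: [-0.305, 0.952, -0.0, -0.0]
contact_force: [0.8, 0.5, -1.5]
opening: 0.338
finger_force: 79.6
```

Run:
```python
from h import *
from plan import plan
plan([(.4538,.1351,.0904,215.5,-.5)],step=.25)
s=ctrl.read_camera("scene")
cv2.imwrite("pics/k3.png",cv2.resize(s["img"][230:290,225:285],(400,400),interpolation=cv2.INTER_CUBIC)[:,:,::-1])
m=mask(s,15,28,120,80,(243,252,255,264));M=cv2.moments(m,True);h=ray(s,(M["m10"]/M["m00"],M["m01"]/M["m00"]),.088)[0]
g=s["img"].max(2);mm=np.zeros_like(g);mm[238:275,228:275]=(g[238:275,228:275]<85)
u=np.array([.814,.581]);p=big(mm)[:,0];P=(ray(s,p,.082)-h)@np.c_[u,[-u[1],u[0]]];print("head",h,"plate along",P[:,0].min(),P[:,0].max(),P[:,1].min(),P[:,1].max())
```

```text
t 8.47 at [0.4525 0.1327 0.0893] phi 215.5 tilt [-0.0001 -0.0002] F [ 0.8  0.5 -1.5] open 0.338 grip 79.6
[[-0.12,0.06,-0.05,0.0,0.0,0.0,-0.5],[-0.12,0.06,-0.05,0.0,0.0,0.0,-0.5]]
head [0.41651361 0.10463638] plate along -0.026147654291363946 0.020877206729200102 -0.02198510477292633 -0.014639719332515887
```

View pics/k3.png

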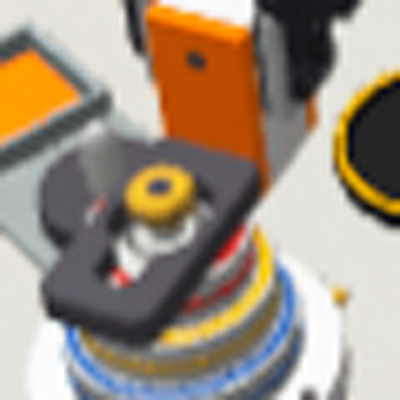

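The head now stands in the eye, with the force gone to zero and the face about 25 mm from the stud axis. I'll back off and carry the block over the pocket.

Run:
```python
from plan import plan
plan([(.477,.1502,.0893,215.5,-.5),(.477,.17,.125,210,-.5),(.4174,.2532,.11,190,-.5),(.4174,.2532,.055,190,-.5)],step=4)
```

```text
t 8.53 at [0.452  0.1325 0.089 ] phi 215.5 tilt [-0.     -0.0007] F [ 0.2  0.8 -3. ] open 0.338 grip 79.6
[[-3.06,-0.02,-0.03,0.0,0.0,0.001,-0.5],[-0.57,0.81,-1.78,0.0,0.0,0.048,-0.5],[-0.54,0.83,-1.78,0.0,0.0,0.048,-0.5],[0.33,3.4,0.5,0.0,0.0,0.116,-0.5],[0.73,3.33,0.5,0.0,0.0,0.116,-0.5],[1.11,3.23,0.5,0.0,0.0,0.116,-0.5],[-0.0,0.0,2.75,0.0,0.0,-0.0,-0.5],[-0.0,0.0,2.75,0.0,0.0,-0.0,-0.5]]
```

Emit:
{"fn": "send_rows", "kwargs": {"series": [[[-1.5, 0, 0, 0, 0, 0, -0.5], [-1.56, 0, 0, 0, 0, 0, -0.5], [-0.57, 0.81, -1.78, 0, 0, 0.048, -0.5], [-0.54, 0.83, -1.78, 0, 0, 0.048, -0.5], [0.33, 3.4, 0.5, 0, 0, 0.116, -0.5], [0.73, 3.33, 0.5, 0, 0, 0.116, -0.5], [1.11, 3.23, 0.5, 0, 0, 0.116, -0.5], [0, 0, 2.75, 0, 0, 0, -0.5], [0, 0, 2.75, 0, 0, 0, -0.5], [0, 0, 0, 0, 0, 0, -0.5]]]}}

```text
time: 9.78
eef_pos: [0.4161, 0.2536, 0.0526]
tcp_rot: [-0.088, 0.996, -0.001, -0.003]
contact_force: [-0.3, -0.4, -2.2]
opening: 0.337
finger_force: 79.7
```

Run:
```python
from h import *
from plan import plan
plan([(.4174,.2532,.034,190,-.5)],step=1)
s=ctrl.read_camera("scene")
cv2.imwrite("pics/p1.png",cv2.resize(s["img"][180:300,190:290],(500,600),interpolation=cv2.INTER_CUBIC)[:,:,::-1])
```

```text
t 9.78 at [0.4161 0.2536 0.0526] phi 190.1 tilt [-0.0008 -0.003 ] F [-0.3 -0.4 -2.2] open 0.337 grip 79.7
[[-0.06,-0.03,0.93,0.0,0.0,0.001,-0.5],[-0.06,-0.03,0.93,0.0,0.0,0.001,-0.5]]
```

View pics/p1.png

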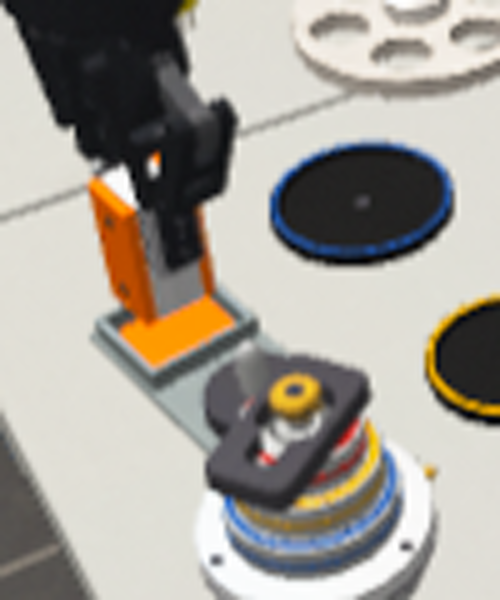

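Run:
```python
from h import *
s=ctrl.read_camera("scene")
print("rim",ray(s,[(209,246),(221,257),(242.4,245),(229,233.4),(225.4,245.3)],.014).round(4).tolist())
print("block",ray(s,[(213.6,238),(221,243.8),(232.4,238.2)],.0262).round(4).tolist())
a=np.radians(10);R=np.array([[np.cos(a),-np.sin(a)],[np.sin(a),np.cos(a)]])
q=np.array([[17,15],[17,-15],[-17,-15],[-17,15]])/1000@R.T+[.4161,.2536]
print(proj(s,np.c_[q,np.full(4,.0262)]).round(1).tolist())
```

```text
rim [[0.3859, 0.2604], [0.3952, 0.2151], [0.4462, 0.2246], [0.4366, 0.2755], [0.4157, 0.2435]]
block [[0.3999, 0.265], [0.4064, 0.2391], [0.4329, 0.2426]]
[[226.1, 231.2], [233.7, 238.0], [219.5, 245.5], [212.1, 238.4]]
```

Run:
```python
from h import *
s=ctrl.read_camera("scene");t=ctrl.read_camera("top")
a=np.radians(10);R=np.array([[np.cos(a),-np.sin(a)],[np.sin(a),np.cos(a)]])
def q(hx,hy,c): return np.array([[hx,hy],[hx,-hy],[-hx,-hy],[-hx,hy]])/1000@R.T+c
for z in(.004,.014): print(z,proj(s,np.c_[q(22,20,[.4173,.253]),np.full(4,z)]).round(1).tolist())
print("top floor",proj(t,np.c_[q(22,20,[.4173,.253]),np.full(4,.004)]).round(1).tolist())
i0=cv2.imread("pics/scene0.png")[:,:,::-1];c=dict(s);c["img"]=np.ascontiguousarray(i0)
o=big(mask(c,5,18,150,120,(205,230,250,260)))[:,0];print("scene orange",[o[k].tolist() for k in(o[:,0].argmin(),o[:,0].argmax(),o[:,1].argmin(),o[:,1].argmax())])
c=dict(t);c["img"]=np.ascontiguousarray(cv2.imread("pics/top0.png")[:,:,::-1])
o=big(mask(c,5,18,150,120,(288,265,318,300)));print("top orange",cv2.boxPoints(cv2.minAreaRect(o)).round(1).tolist())
cv2.imwrite("pics/p2.png",cv2.resize(i0[225:265,200:250],(600,480),interpolation=cv2.INTER_CUBIC)[:,:,::-1])
```

```text
0.004 [[229.0, 236.8], [239.0, 245.8], [221.1, 255.7], [211.3, 246.1]]
0.014 [[228.4, 233.3], [238.4, 242.3], [220.3, 252.2], [210.5, 242.6]]
top floor [[293.1, 276.4], [309.4, 273.1], [312.9, 291.4], [296.6, 294.6]]
scene orange [[214, 245], [236, 244], [227, 238], [220, 252]]
top orange [[293.0, 276.8999938964844], [308.5, 273.6000061035156], [312.20001220703125, 291.1000061035156], [296.70001220703125, 294.3999938964844]]
```

View pics/p2.png

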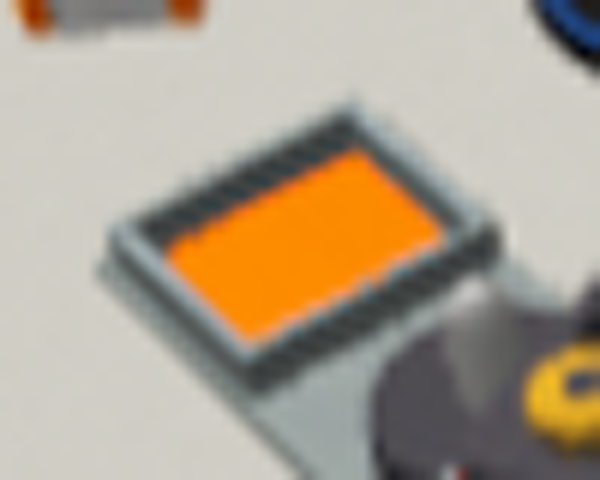

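The crop shows the pocket's floor and rim corners (far floor corner at (229.5,237)) within about 1 px of the prediction, and the block hangs above the pocket centre. I'll lower it and let go.

Emit:
{"fn": "send_rows", "kwargs": {"series": [[[0, -0.08, 0.7, 0, 0, 0, -0.5], [0, 0, 0.7, 0, 0, 0, -0.5], [0, 0, 0.5, 0, 0, 0, -0.5], [0, 0, 0.3, 0, 0, 0, -0.5], [0, 0, 0, 0, 0, 0, -0.5]]]}}

```text
time: 10.6
eef_pos: [0.4178, 0.2528, 0.0326]
tcp_rot: [-0.088, 0.996, -0.0, -0.0]
contact_force: [0.2, 0.0, -1.5]
opening: 0.341
finger_force: 79.7
```

Emit:
{"fn": "send_rows", "kwargs": {"series": [[[0, 0, 0.15, 0, 0, 0, -0.5], [0, 0, 0.1, 0, 0, 0, -0.5], [0, 0, 0, 0, 0, 0, -0.1], [0, 0, 0, 0, 0, 0, 0.05], [0, 0, 0, 0, 0, 0, 0.05], [0, 0, -2, 0, 0, 0, 0.05], [0, 0, -3, 0, 0, 0, 0.05], [0, 0, -4, 0, 0, 0, 0.05]]]}}

```text
time: 11.6
eef_pos: [0.4172, 0.2526, 0.1205]
tcp_rot: [-0.088, 0.996, -0.0, -0.001]
contact_force: [-0.1, -0.4, -0.1]
opening: 0.525
finger_force: 0.0
```

Run:
```python
from plan import plan
plan([(.4155,.1077,.13,215.5,.05),(.4155,.1077,.1,215.5,.05),(.4155,.1077,.0715,215.5,.05)],step=4)
```

```text
t 11.6 at [0.4172 0.2526 0.1205] phi 190.1 tilt [-0.0003 -0.0011] F [-0.1 -0.4 -0.1] open 0.525 grip 0.0
[[0.68,-3.56,-0.24,0.0,0.0,-0.111,0.05],[1.07,-3.46,-0.24,0.0,0.0,-0.111,0.05],[1.44,-3.32,-0.24,0.0,0.0,-0.111,0.05],[1.8,-3.14,-0.24,0.0,0.0,-0.111,0.05],[-0.0,0.0,3.0,0.0,0.0,-0.0,0.05],[-0.0,0.0,2.85,0.0,0.0,-0.0,0.05]]
```

Run:
```python
from h import *
t=ctrl.read_camera("top");s=ctrl.read_camera("scene")
up=lambda i:cv2.resize(i,(400,400),interpolation=cv2.INTER_CUBIC)
cv2.imwrite("pics/k4.png",np.hstack([up(t["img"][250:310,290:390]),up(s["img"][215:295,200:280])])[:,:,::-1])
```

```text
(no output)
```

View pics/k4.png

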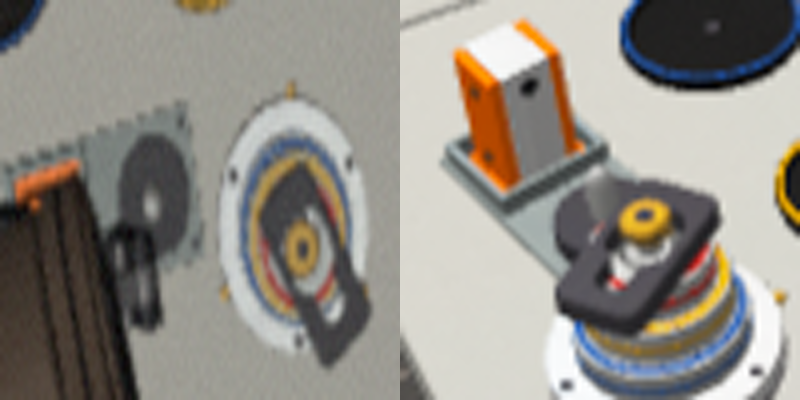

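The block stands in the pocket (scene crop (515,100)). The head is inside the keeper's wide eye (top crop (300,248)). I'll measure the plate in the top view.

Run:
```python
from h import *
t=ctrl.read_camera("top")
g=t["img"].max(2);mm=np.zeros_like(g);x0,y0,x1,y1=350,270,390,310;mm[y0:y1,x0:x1]=(g[y0:y1,x0:x1]<90)
p=big(mm);P=ray(t,p[:,0],.082).astype(np.float32);r=cv2.minAreaRect(P);print(r,cv2.boxPoints(r).round(4).tolist())
m=mask(t,15,28,120,80,(358,278,376,296));M=cv2.moments(m,True);print("head",M["m00"],ray(t,(M["m10"]/M["m00"],M["m01"]/M["m00"]),.087))
```

```text
((0.4132675528526306, 0.10462094843387604), (0.06383700668811798, 0.03153890371322632), 35.7496223449707) [[0.3781000077724457, 0.09880000352859497], [0.39660000801086426, 0.07320000231266022], [0.44839999079704285, 0.11050000041723251], [0.4300000071525574, 0.13609999418258667]]
head 47.0 [[0.4199472  0.10870793]]
```

Run:
```python
from plan import plan
plan([(.4157,.1052,.13,215.7,.05),(.4157,.1052,.1,215.7,.05),(.4157,.1052,.074,215.7,.05)],step=4)
```

```text
t 11.75 at [0.4199 0.2536 0.1232] phi 190.1 tilt [0.0008 0.003 ] F [-0.2  0.1 -0.1] open 0.525 grip 0.0
[[0.75,-3.63,-0.17,0.0,0.0,-0.112,0.05],[1.15,-3.53,-0.17,0.0,0.0,-0.112,0.05],[1.54,-3.38,-0.17,0.0,0.0,-0.112,0.05],[1.91,-3.18,-0.17,0.0,0.0,-0.112,0.05],[-0.0,0.0,3.0,0.0,0.0,-0.0,0.05],[-0.0,0.0,2.6,0.0,0.0,-0.0,0.05]]
```

Emit:
{"fn": "send_rows", "kwargs": {"series": [[[0.75, -3.63, -0.17, 0, 0, -0.112, 0.05], [1.15, -3.53, -0.17, 0, 0, -0.112, 0.05], [1.54, -3.38, -0.17, 0, 0, -0.112, 0.05], [1.91, -3.18, -0.17, 0, 0, -0.112, 0.05], [0, 0, 2.0, 0, 0, 0, 0.05], [0, 0, 1.5, 0, 0, 0, 0.05], [0, 0, 0, 0, 0, 0, 0.05], [0, 0, 0, 0, 0, 0, 0.05], [0, 0, 0, 0, 0, 0, 0.05]]]}}

```text
time: 12.88
eef_pos: [0.4144, 0.1048, 0.0928]
tcp_rot: [-0.307, 0.952, -0.0, 0.001]
contact_force: [0.1, 1.3, 0.0]
opening: 0.526
finger_force: 0.0
```

Run:
```python
from plan import plan
plan([(.4157,.1052,.0725,215.7,.05)],step=1)
```

```text
t 12.88 at [0.4144 0.1048 0.0928] phi 215.8 tilt [-0.0002  0.0006] F [0.1 1.3 0. ] open 0.526 grip 0.0
[[-0.04,-0.01,0.68,0.0,0.0,0.001,0.05],[-0.04,-0.01,0.68,0.0,0.0,0.001,0.05],[-0.04,-0.01,0.68,0.0,0.0,0.001,0.05]]
```

Emit:
{"fn": "send_rows", "kwargs": {"series": [[[-0.04, 0, 0.7, 0, 0, 0, 0.05], [-0.04, 0, 0.7, 0, 0, 0, 0.05], [-0.04, 0, 0.5, 0, 0, 0, 0.05], [0, 0, 0, 0, 0, 0, 0.05], [0, 0, 0, 0, 0, 0, 0.05]]]}}

```text
time: 13.5
eef_pos: [0.415, 0.1052, 0.0733]
tcp_rot: [-0.307, 0.952, 0.0, 0.0]
contact_force: [-0.1, -0.2, 0.0]
opening: 0.525
finger_force: 0.0
```

Emit:
{"fn": "send_rows", "kwargs": {"series": [[[0, 0, 0.12, 0, 0, 0, 0.05], [0, 0, 0, 0, 0, 0, -0.1], [0, 0, 0, 0, 0, 0, -0.4], [0, 0, 0, 0, 0, 0, -0.4], [0, 0, 0, 0, 0, 0, -0.4], [0, 0, 0, 0, 0, 0, -0.4]]], "force": 70}}

```text
time: 14.25
eef_pos: [0.4153, 0.1052, 0.0725]
tcp_rot: [-0.307, 0.952, -0.0, 0.0]
contact_force: [-2.1, -0.7, 4.9]
opening: 0.372
finger_force: 70.1
```

Emit:
{"fn": "send_rows", "kwargs": {"series": [[[0, 0, -0.5, 0, 0, 0, -0.4], [0, 0, -0.8, 0, 0, 0, -0.4], [0, 0, -1, 0, 0, 0, -0.4], [0, 0, -1.2, 0, 0, 0, -0.4], [0, 0, 0, 0, 0, 0, -0.4]]]}}

```text
time: 14.88
eef_pos: [0.416, 0.1052, 0.1086]
tcp_rot: [-0.307, 0.952, -0.0, 0.002]
contact_force: [-0.1, 0.7, -1.3]
opening: 0.372
finger_force: 69.5
```

Run:
```python
from h import *
from plan import plan
plan([(.4258,.1885,.11,190,-.4)],step=3)
s=ctrl.read_camera("scene");t=ctrl.read_camera("top")
up=lambda i:cv2.resize(i,(400,400),interpolation=cv2.INTER_CUBIC)
cv2.imwrite("pics/k5.png",np.hstack([up(t["img"][240:320,310:390]),up(s["img"][200:300,200:300])])[:,:,::-1])
```

```text
t 14.88 at [0.416  0.1052 0.1086] phi 215.8 tilt [-0.0005  0.0016] F [-0.1  0.7 -1.3] open 0.372 grip 69.5
[[-1.89,2.06,-0.05,0.0,0.0,0.15,-0.4],[-1.56,2.32,-0.05,0.0,0.0,0.15,-0.4],[-1.19,2.53,-0.05,0.0,0.0,0.15,-0.4]]
```

View pics/k5.png

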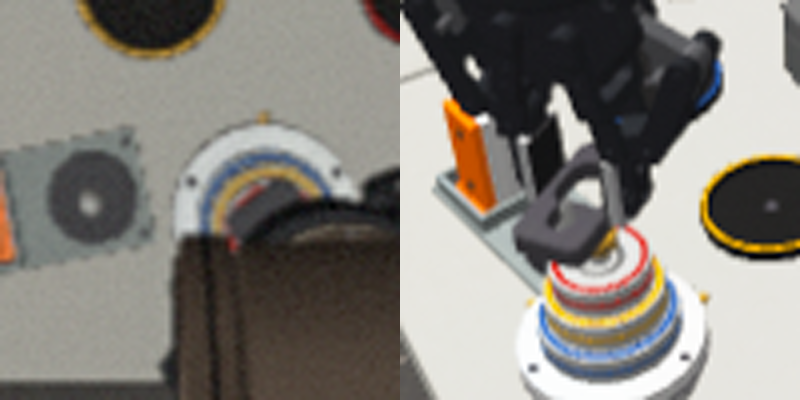

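Run:
```python
from h import *
s=ctrl.read_camera("scene")
a=np.radians(35.8);R=np.array([[np.cos(a),-np.sin(a)],[np.sin(a),np.cos(a)]])
q=np.array([[27,17],[27,-17],[-37,-17],[-37,17]])/1000@R.T+[.4177,.1064]
for z in(.108,.118): print(z,proj(s,np.c_[q,np.full(4,z)]).round(1).tolist())
g=s["img"].max(2);mm=np.zeros_like(g);mm[225:275,224:258]=((g<100)&(g>40))[225:275,224:258]
p=big(mm);h=cv2.convexHull(p);print(cv2.approxPolyDP(h,1.5,True)[:,0].tolist(),cv2.contourArea(p))
for y in range(232,272,2): print(y,"".join("#" if v<45 else "+" if v<75 else "o" if v<110 else "." for v in g[y,222:264]))
```

```text
0.108 [[246.9, 237.6], [263.7, 242.2], [245.0, 266.8], [227.3, 261.5]]
0.118 [[246.2, 233.4], [263.1, 237.9], [244.3, 262.5], [226.4, 257.2]]
[[251, 251], [251, 263], [245, 266], [234, 267], [228, 261], [228, 258], [243, 251]] 132.0
232 ..##############+........########+++++####
234 ...o###+..+######o........########+++#####
236 .....#o...#######+........################
238 .....++..o########.....ooo+###############
240 .....o+o..########o..oooooo++#############
242 ......++..+#######+oo++++++o.oo+#####+##o.
244 ......o+o.o#####+oo+####++++...o#######+..
246 .......o+..####ooo+#+o......o..o+#######..
248 ...........+#+oo+#+o........+..oo+######..
250 .......ooo.oooooo+o.........o...o#####+o..
252 ....oooooooooooo+o..oooooo..oo..o+###+....
254 ooooo....oooooo+#+..ooooooooo+..oo##o.....
256 oo......oooooo+#+o..oooooooo++o..o........
258 ......ooooooooooo.oooooooo++#+............
260 ......++oooooooooooooooo++#+o.............
262 .......++++++++oooooooo++#+o.oo...........
264 .........o++++++++++++##+oo.o.............
266 ...........++++..o+++++o..................
268 .............o............................
270 ..........................................
```

Run:
```python
from plan import plan
plan([(.4261,.191,.11,190,-.4),(.4261,.191,.06,190,-.4)],step=3)
```

```text
t 15.03 at [0.4147 0.1052 0.1069] phi 215.8 tilt [ 0.     -0.0001] F [-0.4 -0.4 -1. ] open 0.371 grip 69.5
[[-1.98,2.1,-0.1,0.0,0.0,0.15,-0.4],[-1.64,2.37,-0.1,0.0,0.0,0.15,-0.4],[-1.27,2.59,-0.1,0.0,0.0,0.15,-0.4],[-0.0,0.0,2.5,0.0,0.0,-0.0,-0.4],[-0.0,0.0,2.5,0.0,0.0,-0.0,-0.4]]
```

Emit:
{"fn": "send_rows", "kwargs": {"series": [[[-1.98, 2.1, -0.1, 0, 0, 0.15, -0.4], [-1.64, 2.37, -0.1, 0, 0, 0.15, -0.4], [-1.27, 2.59, -0.1, 0, 0, 0.15, -0.4], [0, 0, 2.5, 0, 0, 0, -0.4], [0, 0, 2.0, 0, 0, 0, -0.4], [0, 0, 0, 0, 0, 0, -0.4], [0, 0, 0, 0, 0, 0, -0.4]]]}}

```text
time: 15.9
eef_pos: [0.4265, 0.191, 0.0654]
tcp_rot: [-0.087, 0.996, 0.0, 0.0]
contact_force: [-0.5, -0.0, -0.4]
opening: 0.371
finger_force: 69.6
```

Run:
```python
from h import *
from plan import plan
plan([(.4261,.191,.045,190,-.4)],step=.7)
s=ctrl.read_camera("scene")
a=np.radians(10);R=np.array([[np.cos(a),-np.sin(a)],[np.sin(a),np.cos(a)]])
p=ctrl.get_state()["eef_pos"];q=np.array([[27,17],[27,-17],[-37,-17],[-37,17]])/1000@R.T+p[:2]+np.array([2,0])/1000@R.T
for z in(p[2],p[2]+.01): print(z,proj(s,np.c_[q,np.full(4,z)]).round(1).tolist())
print("post",proj(s,[.4281,.1913,.04]),proj(s,[.4281,.1913,.016]))
g=s["img"].max(2)
for y in range(226,262,2): print(y,"".join("#" if v<45 else "+" if v<75 else "o" if v<110 else "." for v in g[y,216:270]))
```

```text
t 15.9 at [0.4265 0.191  0.0654] phi 190.0 tilt [0.     0.0002] F [-0.5 -0.  -0.4] open 0.371 grip 69.6
[[0.01,0.0,0.68,0.0,0.0,-0.0,-0.4],[0.01,0.0,0.68,0.0,0.0,-0.0,-0.4],[0.01,0.0,0.68,0.0,0.0,-0.0,-0.4]]
0.0658353441436394 [[244.3, 228.1], [254.0, 236.2], [225.7, 251.7], [216.3, 242.8]]
0.07583534414363939 [[243.7, 224.2], [253.4, 232.3], [224.9, 247.8], [215.5, 238.9]]
post [[238.96899139 248.21467381]] [[240.55648853 256.94816904]]
226 ........o#############################################
228 .........+###########################++###########+o.o
230 .........o###########################o....ooooo..oo+##
232 ........+o####++oo++###########oooo+..o#########+oo...
234 .........o++ooo+#+o.oo########+ooooo..................
236 ........ooooo+##+++ooo+########o++++..................
238 ......ooooo++#+o...o.o+###########+...................
240 ..oooooo+####+.....o.oo########+......................
242 .oooooooo+++ooooooooooo+####+#+.......................
244 ..++ooooooooooooo+++o.oo##+...........................
246 .ooo++oooooooo++####++ooo.............................
248 .....o+++++++####+++oo................................
250 .......++++##+++oo....................................
252 o........++++oo...........oooooo......................
254 ..o...ooooo.......ooo....ooooooo......................
256 ....oooo........oooooo...ooo..........................
258 ...............oooooooo.........oo....................
260 ...............oooooooo...............................
```

The plate hangs flat and its visible corners match the prediction (tail near corner (226,251)). I'll lower it over the post.

Emit:
{"fn": "send_rows", "kwargs": {"series": [[[0, 0, 0.8, 0, 0, 0, -0.4], [0, 0, 0.8, 0, 0, 0, -0.4], [0, 0, 0.7, 0, 0, 0, -0.4], [0, 0, 0.6, 0, 0, 0, -0.4], [0, 0, 0.5, 0, 0, 0, -0.4], [0, 0, 0, 0, 0, 0, -0.4]]]}}

```text
time: 16.7
eef_pos: [0.4258, 0.1909, 0.0305]
tcp_rot: [-0.087, 0.996, -0.0, -0.001]
contact_force: [1.5, 0.0, -1.3]
opening: 0.372
finger_force: 69.7
```

Emit:
{"fn": "send_rows", "kwargs": {"series": [[[0, 0, 0.5, 0, 0, 0, -0.4], [0, 0, 0.4, 0, 0, 0, -0.4], [0, 0, 0.2, 0, 0, 0, -0.4], [0, 0, 0.1, 0, 0, 0, -0.4], [0, 0, 0, 0, 0, 0, -0.4], [0, 0, 0, 0, 0, 0, -0.4]]]}}

```text
time: 17.45
eef_pos: [0.4264, 0.191, 0.0192]
tcp_rot: [-0.087, 0.996, 0.0, 0.0]
contact_force: [0.1, 0.2, -1.3]
opening: 0.373
finger_force: 69.7
```

Emit:
{"fn": "send_rows", "kwargs": {"series": [[[0, 0, 0.15, 0, 0, 0, -0.4], [0, 0, 0.1, 0, 0, 0, -0.4], [0, 0, 0, 0, 0, 0, -0.4], [0, 0, 0, 0, 0, 0, -0.2], [0, 0, 0, 0, 0, 0, -0.14], [0, 0, 0, 0, 0, 0, -0.14], [0, 0, -0.8, 0, 0, 0, -0.14], [0, 0, -2, 0, 0, 0, 0.1], [0, 0, -4, 0, 0, 0, 0.3], [0, 0, -4, 0, 0, 0, 0.5]]]}}

```text
time: 18.7
eef_pos: [0.426, 0.191, 0.126]
tcp_rot: [-0.087, 0.996, 0.0, -0.0]
contact_force: [1.0, -0.9, -0.4]
opening: 0.75
finger_force: 0.0
```

Run:
```python
from h import *
from plan import plan
plan([(.418,.1095,.14,180,.5),(.418,.1095,.10,180,.5)],step=4)
s=ctrl.read_camera("scene");t=ctrl.read_camera("top")
g=t["img"].max(2);mm=np.zeros_like(g);x0,y0,x1,y1=310,262,350,312;mm[y0:y1,x0:x1]=(g[y0:y1,x0:x1]<75)
g=s["img"].max(2)
for y in range(236,274,2): print(y,"".join("#" if v<45 else "+" if v<75 else "o" if v<110 else "." for v in g[y,212:270]))
a=np.radians(10);R=np.array([[np.cos(a),-np.sin(a)],[np.sin(a),np.cos(a)]])
q=np.array([[27,17],[27,-17],[-37,-17],[-37,17]])/1000@R.T+[.4281,.1913]
print(proj(s,np.c_[q,np.full(4,.026)]).round(1).tolist())
```

```text
t 18.7 at [0.426 0.191 0.126] phi 190.0 tilt [ 0.0001 -0.0001] F [ 1.  -0.9 -0.4] open 0.75 grip 0.0
[[0.73,-2.63,-0.47,0.0,0.0,0.058,0.5],[0.58,-2.67,-0.47,0.0,0.0,0.058,0.5],[0.42,-2.7,-0.47,0.0,0.0,0.058,0.5],[0.0,0.0,2.0,0.0,0.0,-0.0,0.5],[0.0,0.0,2.0,0.0,0.0,-0.0,0.5]]
236 ..........................................................
238 ..........................................................
240 ..........................................................
242 ........................o.................................
244 o+o.........................o.............................
246 .....o..................oooooo..oooo......................
248 o....................o+ooo....ooooooooo...................
250 ..o..............ooo+oooo.....o+++ooooooo.................
252 ....o........oooooooooo++....oo+++++ooooooo...............
254 ......o...o++++oooooo+##+o...ooooo+o..oo+++...............
256 ........o++ooooooooo+#+ooo...ooo..........................
258 .........ooooooo++###+ooooo.........oo....................
260 .........ooooooo###+ooooooo...............................
262 ..........+ooooooooooooooo.............oo.................
264 ...........++ooooooooo+++...........oooo..................
266 .............+++ooo++###o.................................
268 ...............+++###+oo..................................
270 ................................................o.........
272 ............................................oo...o........
[[246.4, 243.0], [255.9, 251.2], [228.5, 267.0], [219.4, 257.9]]
```

The plate's outline fits the predicted place on the shoulder (tail near corner (230,267)) and it is flat. Next is the small weight.

Emit:
{"fn": "send_rows", "kwargs": {"series": [[[0.73, -2.63, -0.4, 0, 0, 0.058, 0.5], [0.58, -2.67, -0.4, 0, 0, 0.058, 0.5], [0.42, -2.7, -0.4, 0, 0, 0.058, 0.5], [0, 0, 2.5, 0, 0, 0, 0.5], [0, 0, 2.5, 0, 0, 0, 0.5], [0, 0, 1.5, 0, 0, 0, 0.5], [0, 0, 0, 0, 0, 0, 0.5], [0, 0, 0, 0, 0, 0, 0.5]]]}}

```text
time: 19.8
eef_pos: [0.4189, 0.1096, 0.0722]
tcp_rot: [-0.0, 1.0, 0.0, 0.001]
contact_force: [-0.6, 0.1, 0.3]
opening: 0.749
finger_force: 0.0
```

Run:
```python
from h import *
from plan import plan
plan([(.418,.1095,.0575,180,.5)],step=1)
s=ctrl.read_camera("scene")
m=mask(s,15,28,120,80,(240,245,262,270));M=cv2.moments(m,True);print("head s",M["m00"],ray(s,(M["m10"]/M["m00"],M["m01"]/M["m00"]),.088))
m=mask(s,170,8,110,60,(230,255,275,290));p=big(m)[:,0];P=ray(s,p,.070).astype(np.float32);print("small",cv2.minEnclosingCircle(P))
```

```text
t 19.8 at [0.4189 0.1096 0.0722] phi 180.0 tilt [0.     0.0006] F [-0.6  0.1  0.3] open 0.749 grip 0.0
[[0.05,-0.0,0.74,0.0,0.0,0.0,0.5],[0.05,-0.0,0.74,0.0,0.0,0.0,0.5]]
head s 32.0 [[0.41264979 0.10617029]]
small ((0.4081350266933441, 0.11562378704547882), 0.01644442230463028)
```

Emit:
{"fn": "send_rows", "kwargs": {"series": [[[0.05, 0, 0.75, 0, 0, 0, 0.5], [0, 0, 0.72, 0, 0, 0, 0.5], [0, 0, 0, 0, 0, 0, 0.2], [0, 0, 0, 0, 0, 0, 0], [0, 0, 0, 0, 0, 0, -0.1], [0, 0, 0, 0, 0, 0, -0.2], [0, 0, 0, 0, 0, 0, -0.2], [0, 0, 0, 0, 0, 0, -0.2]]]}}

```text
time: 20.85
eef_pos: [0.4179, 0.1095, 0.0569]
tcp_rot: [-0.0, 1.0, 0.0, 0.0]
contact_force: [0.2, -0.3, 0.6]
opening: 0.505
finger_force: 71.0
```

Emit:
{"fn": "send_rows", "kwargs": {"series": [[[0, 0, -0.5, 0, 0, 0, -0.2], [0, 0, -1.5, 0, 0, 0, -0.2], [0, 0, -2, 0, 0, 0, -0.2], [0, 0, -2, 0, 0, 0, -0.2], [0, 0, 0, 0, 0, 0, -0.2]]]}}

```text
time: 21.48
eef_pos: [0.4195, 0.1094, 0.1192]
tcp_rot: [-0.0, 1.0, 0.0, 0.003]
contact_force: [0.3, -0.1, -1.8]
opening: 0.506
finger_force: 71.4
```

Run:
```python
from plan import plan
plan([(.526,.0283,.115,180,-.2),(.526,.0283,.03,180,-.2)],step=4)
```

```text
t 21.48 at [0.4195 0.1094 0.1192] phi 180.0 tilt [0.     0.0027] F [ 0.3 -0.1 -1.8] open 0.506 grip 71.4
[[-2.66,-2.03,0.11,0.0,0.0,0.0,-0.2],[-2.66,-2.03,0.11,0.0,0.0,0.0,-0.2],[-2.66,-2.03,0.11,0.0,0.0,0.0,-0.2],[-2.66,-2.03,0.11,0.0,0.0,0.0,-0.2],[0.0,0.0,2.83,0.0,0.0,-0.0,-0.2],[0.0,0.0,2.83,0.0,0.0,-0.0,-0.2],[0.0,0.0,2.83,0.0,0.0,-0.0,-0.2]]
```

Emit:
{"fn": "send_rows", "kwargs": {"series": [[[-2.68, -2.03, 0.1, 0, 0, 0, -0.2], [-2.68, -2.03, 0.1, 0, 0, 0, -0.2], [-2.68, -2.03, 0.1, 0, 0, 0, -0.2], [-2.68, -2.03, 0, 0, 0, 0, -0.2], [0, 0, 2.8, 0, 0, 0, -0.2], [0, 0, 2.8, 0, 0, 0, -0.2], [0, 0, 2, 0, 0, 0, -0.2], [0, 0, 0, 0, 0, 0, -0.2], [0, 0, 0, 0, 0, 0, -0.2]]]}}

```text
time: 22.6
eef_pos: [0.5254, 0.0282, 0.0383]
tcp_rot: [-0.0, 1.0, -0.0, 0.0]
contact_force: [0.5, 0.2, -2.1]
opening: 0.504
finger_force: 71.6
```

Run:
```python
from h import *
from plan import plan
plan([(.526,.0283,.006,180,-.2)],step=1)
s=ctrl.read_camera("scene");p=ctrl.get_state()["eef_pos"]
m=mask(s,170,8,110,60,(290,255,350,312));
for c in cv2.findContours(m,cv2.RETR_EXTERNAL,cv2.CHAIN_APPROX_NONE)[0]:
    if cv2.contourArea(c)>8: print(cv2.contourArea(c),cv2.boundingRect(c),cv2.minEnclosingCircle(ray(s,c[:,0],p[2]+.013).astype(np.float32)))
print(proj(s,[p[0],p[1],p[2]+.015]),proj(s,[.526,.0283,.008]))
```

```text
t 22.6 at [0.5254 0.0282 0.0383] phi 180.0 tilt [-0.0001  0.0003] F [ 0.5  0.2 -2.1] open 0.504 grip 71.6
[[-0.02,0.0,0.81,0.0,0.0,0.0,-0.2],[-0.02,0.0,0.81,0.0,0.0,0.0,-0.2],[-0.02,0.0,0.81,0.0,0.0,0.0,-0.2],[-0.02,0.0,0.81,0.0,0.0,0.0,-0.2]]
98.0 (309, 283, 34, 24) ((0.5052847862243652, -0.004503839183598757), 0.03000524826347828)
18.0 (314, 266, 11, 17) ((0.5217938423156738, 0.03473924100399017), 0.02018875814974308)
[[324.93776743 274.4072582 ]] [[325.07303269 291.52965531]]
```

Emit:
{"fn": "send_rows", "kwargs": {"series": [[[-0.05, 0, 0.9, 0, 0, 0, -0.2], [0, 0, 0.9, 0, 0, 0, -0.2], [0, 0, 0.7, 0, 0, 0, -0.2], [0, 0, 0.4, 0, 0, 0, -0.2], [0, 0, 0.2, 0, 0, 0, -0.2], [0, 0, 0, 0, 0, 0, -0.2], [0, 0, 0, 0, 0, 0, -0.2]]]}}

```text
time: 23.52
eef_pos: [0.5258, 0.0282, 0.0071]
tcp_rot: [-0.0, 1.0, -0.0, 0.0]
contact_force: [0.2, 0.2, -0.7]
opening: 0.504
finger_force: 71.6
```

Emit:
{"fn": "send_rows", "kwargs": {"series": [[[0, 0, 0.15, 0, 0, 0, -0.2], [0, 0, 0.05, 0, 0, 0, -0.2], [0, 0, 0, 0, 0, 0, 0.05], [0, 0, 0, 0, 0, 0, 0.15], [0, 0, 0, 0, 0, 0, 0.2], [0, 0, -2, 0, 0, 0, 0.4], [0, 0, -3.5, 0, 0, 0, 0.7], [0, 0, -4, 0, 0, 0, 0.7]]]}}

```text
time: 24.52
eef_pos: [0.5248, 0.0283, 0.0999]
tcp_rot: [-0.0, 1.0, 0.0, -0.001]
contact_force: [0.5, -0.1, 0.1]
opening: 0.85
finger_force: 0.0
```

Run:
```python
from h import *
from plan import plan
plan([(.418,.1095,.1,180,.7),(.418,.1095,.06,180,.7)],step=4)
s=ctrl.read_camera("scene")
m=mask(s,170,8,110,60,(295,265,352,312))
for c in cv2.findContours(m,cv2.RETR_EXTERNAL,cv2.CHAIN_APPROX_NONE)[0]:
    if cv2.contourArea(c)>8: print(cv2.contourArea(c),cv2.boundingRect(c))
g=s["img"]; 
P=proj(s,[[.526+.023*np.cos(a),.0283+.023*np.sin(a),.02] for a in np.linspace(0,6.28,40)]);print("pred top face",P.min(0),P.max(0))
m=np.zeros((400,640),np.uint8);m[270:312,300:350]=(g.min(2)>120)[270:312,300:350];print("bright",cv2.boundingRect(big(m)))
v=s["img"].astype(int)
for y in range(270,312,2): print(y,"".join("R" if a>b+50 else "#" if a<60 else "." for a,b,_ in v[y,302:352]))
```

```text
t 24.52 at [0.5248 0.0283 0.0999] phi 180.0 tilt [ 0.0002 -0.001 ] F [ 0.5 -0.1  0.1] open 0.85 grip 0.0
[[2.67,2.03,-0.0,0.0,0.0,0.0,0.7],[2.67,2.03,-0.0,0.0,0.0,0.0,0.7],[2.67,2.03,-0.0,0.0,0.0,0.0,0.7],[2.67,2.03,-0.0,0.0,0.0,0.0,0.7],[0.0,0.0,2.0,0.0,0.0,-0.0,0.7],[0.0,0.0,2.0,0.0,0.0,-0.0,0.7]]
420.0 (309, 279, 34, 28)
pred top face [312.53818652 277.77323719] [337.56959123 297.01127079]
bright (300, 270, 50, 42)
270 ..................................................
272 ..................................................
274 ..................................................
276 ..................................................
278 ..................................................
280 ................RRRRRRR.RRRRRRR...................
282 ............RRRRR..............RRRR...............
284 ..........RRRRR..................RRRRR............
286 ........RRR.RR....................RR.RR...........
288 ........RR#.RR....................RR.#RR..........
290 .......RR##..RR.....########.....RRR.#.RR.........
292 .......RR##...RR................RR...##RR.........
294 .......RR##....RRRR..........RRR....##.RR.........
296 .......RRR##.......RRRRRRRRRRR......##RRR.........
298 ........RRR##...RRR............RR..#.RRR..........
300 .........RRRR##.....RRRRRRR......##RRR............
302 ..........#.RRRR##.............RRRRR##............
304 ............###RRRRRRRRRRRRRRRRRR###..............
306 ...............########..#######..................
308 ..................................................
310 ..................................................
```

The small weight lies centred and flat in the red seat (ring cols 313-338 within the seat's cols 309-343). Next is the medium.

Emit:
{"fn": "send_rows", "kwargs": {"series": [[[2.66, 2.03, 0, 0, 0, 0, 0.7], [2.66, 2.03, 0, 0, 0, 0, 0.7], [2.68, 2.03, 0, 0, 0, 0, 0.7], [2.68, 2.03, 0, 0, 0, 0, 0.7], [0, 0, 2.2, 0, 0, 0, 0.7], [0, 0, 2.0, 0, 0, 0, 0.7], [0, 0, 0, 0, 0, 0, 0.7], [0, 0, 0, 0, 0, 0, 0.7]]]}}

```text
time: 25.58
eef_pos: [0.4192, 0.1094, 0.0583]
tcp_rot: [-0.0, 1.0, 0.0, 0.0]
contact_force: [-0.2, -0.3, 0.4]
opening: 0.852
finger_force: 0.0
```

Run:
```python
from plan import plan
plan([(.418,.1095,.04,180,.7)],step=.9)
```

```text
t 25.57 at [0.4192 0.1094 0.0583] phi 180.0 tilt [0.     0.0004] F [-0.2 -0.3  0.4] open 0.852 grip 0.0
[[0.04,0.0,0.61,0.0,0.0,0.0,0.7],[0.04,0.0,0.61,0.0,0.0,0.0,0.7],[0.04,0.0,0.61,0.0,0.0,0.0,0.7]]
```

Emit:
{"fn": "send_rows", "kwargs": {"series": [[[0.04, 0, 0.7, 0, 0, 0, 0.7], [0.04, 0, 0.6, 0, 0, 0, 0.7], [0, 0, 0.5, 0, 0, 0, 0.7], [0, 0, 0, 0, 0, 0, 0.4], [0, 0, 0, 0, 0, 0, 0.2], [0, 0, 0, 0, 0, 0, 0.1], [0, 0, 0, 0, 0, 0, 0], [0, 0, 0, 0, 0, 0, 0], [0, 0, 0, 0, 0, 0, 0]]], "force": 90}}

```text
time: 26.7
eef_pos: [0.418, 0.1095, 0.0404]
tcp_rot: [-0.0, 1.0, 0.0, -0.0]
contact_force: [-3.1, 0.1, 5.9]
opening: 0.615
finger_force: 93.2
```

Emit:
{"fn": "send_rows", "kwargs": {"series": [[[0, 0, -0.5, 0, 0, 0, 0], [0, 0, -1.5, 0, 0, 0, 0], [0, 0, -2, 0, 0, 0, 0], [0, 0, -2, 0, 0, 0, 0], [0, 0, -1, 0, 0, 0, 0], [0, 0, 0, 0, 0, 0, 0], [0, 0, 0, 0, 0, 0, 0]]]}}

```text
time: 27.58
eef_pos: [0.4173, 0.1094, 0.1091]
tcp_rot: [-0.0, 1.0, -0.0, -0.001]
contact_force: [-1.0, -0.0, -2.5]
opening: 0.611
finger_force: 94.6
```

Run:
```python
from plan import plan
plan([(.53,.1605,.108,180,0),(.53,.1605,.035,180,0)],step=4)
```

```text
t 27.57 at [0.4173 0.1094 0.1091] phi 180.0 tilt [-0.     -0.0007] F [-1.  -0.  -2.5] open 0.611 grip 94.6
[[-2.82,1.28,0.03,0.0,0.0,0.0,0.0],[-2.82,1.28,0.03,0.0,0.0,0.0,0.0],[-2.82,1.28,0.03,0.0,0.0,0.0,0.0],[-2.82,1.28,0.03,0.0,0.0,0.0,0.0],[0.0,0.0,3.65,0.0,0.0,-0.0,0.0],[0.0,0.0,3.65,0.0,0.0,-0.0,0.0]]
```

Emit:
{"fn": "send_rows", "kwargs": {"series": [[[-2.82, 1.28, 0, 0, 0, 0, 0], [-2.82, 1.28, 0, 0, 0, 0, 0], [-2.8, 1.28, 0, 0, 0, 0, 0], [-2.8, 1.28, 0, 0, 0, 0, 0], [0, 0, 2.5, 0, 0, 0, 0], [0, 0, 2.5, 0, 0, 0, 0], [0, 0, 2, 0, 0, 0, 0], [0, 0, 0, 0, 0, 0, 0], [0, 0, 0, 0, 0, 0, 0], [0, 0, 0, 0, 0, 0, 0]]]}}

```text
time: 28.82
eef_pos: [0.5312, 0.1607, 0.041]
tcp_rot: [-0.0, 1.0, 0.0, 0.001]
contact_force: [0.1, -0.8, -2.3]
opening: 0.615
finger_force: 94.8
```

Run:
```python
from plan import plan
plan([(.53,.1605,.006,180,0)],step=1)
```

```text
t 28.82 at [0.5312 0.1607 0.041 ] phi 180.0 tilt [0.0001 0.0011] F [ 0.1 -0.8 -2.3] open 0.615 grip 94.8
[[0.03,-0.01,0.87,0.0,0.0,0.0,0.0],[0.03,-0.01,0.87,0.0,0.0,0.0,0.0],[0.03,-0.01,0.87,0.0,0.0,0.0,0.0],[0.03,-0.01,0.87,0.0,0.0,0.0,0.0]]
```

Emit:
{"fn": "send_rows", "kwargs": {"series": [[[0.05, 0, 1, 0, 0, 0, 0], [0, 0, 0.9, 0, 0, 0, 0], [0, 0, 0.8, 0, 0, 0, 0], [0, 0, 0.4, 0, 0, 0, 0], [0, 0, 0.3, 0, 0, 0, 0], [0, 0, 0, 0, 0, 0, 0], [0, 0, 0, 0, 0, 0, 0]]]}}

```text
time: 29.7
eef_pos: [0.5301, 0.1607, 0.0061]
tcp_rot: [-0.0, 1.0, 0.0, 0.0]
contact_force: [0.4, 0.4, -2.7]
opening: 0.617
finger_force: 94.8
```

Emit:
{"fn": "send_rows", "kwargs": {"series": [[[0, 0, 0.1, 0, 0, 0, 0], [0, 0, 0.1, 0, 0, 0, 0], [0, 0, 0, 0, 0, 0, 0.27], [0, 0, 0, 0, 0, 0, 0.4], [0, 0, 0, 0, 0, 0, 0.4], [0, 0, -2, 0, 0, 0, 0.6], [0, 0, -3.5, 0, 0, 0, 1], [0, 0, -4, 0, 0, 0, 1]]]}}

```text
time: 30.7
eef_pos: [0.5298, 0.1606, 0.1008]
tcp_rot: [-0.0, 1.0, 0.0, 0.0]
contact_force: [1.2, 0.2, -0.4]
opening: 1.0
finger_force: 0.0
```

Run:
```python
from h import *
from plan import plan
plan([(.418,.1095,.09,180,1),(.418,.1095,.04,180,1)],step=4)
s=ctrl.read_camera("scene")
P=proj(s,[[.53+.028*np.cos(a),.1605+.028*np.sin(a),.02] for a in np.linspace(0,6.28,40)]);print("pred top face",P.min(0),P.max(0))
v=s["img"].astype(int)
for y in range(226,272,2): print(y,"".join("Y" if a>c+60 else "#" if a<60 else "." for a,b,c in v[y,265:320]))
```

```text
t 30.7 at [0.5298 0.1606 0.1008] phi 180.0 tilt [0.     0.0001] F [ 1.2  0.2 -0.4] open 1.0 grip 0.0
[[2.79,-1.28,0.27,0.0,0.0,0.0,1.0],[2.79,-1.28,0.27,0.0,0.0,0.0,1.0],[2.79,-1.28,0.27,0.0,0.0,0.0,1.0],[2.79,-1.28,0.27,0.0,0.0,0.0,1.0],[0.0,0.0,2.5,0.0,0.0,-0.0,1.0],[0.0,0.0,2.5,0.0,0.0,-0.0,1.0]]
pred top face [278.34320921 236.44088484] [305.26920202 254.79192084]
226 ############...........................................
228 ##########.............................................
230 #######................................................
232 .......................................................
234 .......................................................
236 .......................................................
238 ......................YYYYYYYYYYYYY....................
240 ..................YYY..............YYYY................
242 ................YY...................YYYYY.............
244 .............YYYY......................YYYYY...........
246 ...........YY..YY......................YY..YY..........
248 ..........YY##.YY........######.......YY..#YYY.........
250 ..........YY##..YY..................YYY...#YY..........
252 ..........YY##....YYYY...........YYYY..Y.##YY..........
254 ..........YYY##.Y....YYYYYYYYYYYY........#YY...........
256 ...........YYY##....Y............YY.....YYY#...........
258 ............#YYYY#......Y.YYY........YYYY##............
260 ..............#YYYYYY...........YYYYYY###..............
262 .................###YYYYYYYYYYYYY.####.................
264 ......................#########........................
266 .......................................................
268 .......................................................
270 .......................................................
```

The medium weight is centred and flat in the yellow seat (ring cols 279-307 within 275-311). Next is the large.

Emit:
{"fn": "send_rows", "kwargs": {"series": [[[2.79, -1.28, 0, 0, 0, 0, 1], [2.79, -1.28, 0, 0, 0, 0, 1], [2.8, -1.28, 0, 0, 0, 0, 1], [2.8, -1.28, 0, 0, 0, 0, 1], [0, 0, 2.5, 0, 0, 0, 1], [0, 0, 2, 0, 0, 0, 1], [0, 0, 1, 0, 0, 0, 1], [0, 0, 0, 0, 0, 0, 1], [0, 0, 0, 0, 0, 0, 1]]]}}

```text
time: 31.88
eef_pos: [0.4189, 0.1095, 0.0448]
tcp_rot: [-0.0, 1.0, 0.0, 0.001]
contact_force: [0.4, 0.0, 0.5]
opening: 0.998
finger_force: 0.0
```

Run:
```python
from plan import plan
plan([(.418,.1095,.0225,180,1)],step=.9)
```

```text
t 31.88 at [0.4189 0.1095 0.0448] phi 180.0 tilt [0.     0.0008] F [0.4 0.  0.5] open 0.998 grip 0.0
[[0.03,0.0,0.74,0.0,0.0,0.0,1.0],[0.03,0.0,0.74,0.0,0.0,0.0,1.0],[0.03,0.0,0.74,0.0,0.0,0.0,1.0]]
```

Emit:
{"fn": "send_rows", "kwargs": {"series": [[[0.05, 0, 0.8, 0, 0, 0, 1], [0.03, 0, 0.7, 0, 0, 0, 1], [0, 0, 0.5, 0, 0, 0, 1], [0, 0, 0.2, 0, 0, 0, 1], [0, 0, 0, 0, 0, 0, 1]]]}}

```text
time: 32.5
eef_pos: [0.4171, 0.1094, 0.0216]
tcp_rot: [-0.0, 1.0, -0.0, -0.0]
contact_force: [0.2, -0.7, 0.0]
opening: 1.003
finger_force: 0.0
```

Emit:
{"fn": "send_rows", "kwargs": {"series": [[[0, 0, 0, 0, 0, 0, 0.7], [0, 0, 0, 0, 0, 0, 0.5], [0, 0, 0, 0, 0, 0, 0.4], [0, 0, 0, 0, 0, 0, 0.2], [0, 0, 0, 0, 0, 0, 0.2], [0, 0, 0, 0, 0, 0, 0.2], [0, 0, 0, 0, 0, 0, 0.2]]], "force": 110}}

```text
time: 33.38
eef_pos: [0.4174, 0.1097, 0.0234]
tcp_rot: [0.0, 1.0, 0.0, -0.001]
contact_force: [-6.3, 0.4, 10.5]
opening: 0.721
finger_force: 116.2
```

Emit:
{"fn": "send_rows", "kwargs": {"series": [[[0, 0, -0.5, 0, 0, 0, 0.2], [0, 0, -1.5, 0, 0, 0, 0.2], [0, 0, -2, 0, 0, 0, 0.2], [0, 0, -2, 0, 0, 0, 0.2], [0, 0, -2, 0, 0, 0, 0.2], [0, 0, -1, 0, 0, 0, 0.2], [0, 0, 0, 0, 0, 0, 0.2], [0, 0, 0, 0, 0, 0, 0.2]]]}}

```text
time: 34.38
eef_pos: [0.4164, 0.1094, 0.1109]
tcp_rot: [-0.0, 1.0, -0.0, -0.001]
contact_force: [-0.9, 0.1, -5.6]
opening: 0.715
finger_force: 121.0
```

Run:
```python
from plan import plan
plan([(.46,.16,.113,180,.2),(.522,.29,.113,180,.2),(.522,.29,.045,180,.2)],step=4)
```

```text
t 34.38 at [0.4164 0.1094 0.1109] phi 180.0 tilt [-0.    -0.001] F [-0.9  0.1 -5.6] open 0.715 grip 121.0
[[-2.18,2.53,-0.11,0.0,0.0,0.0,0.2],[-2.18,2.53,-0.11,0.0,0.0,0.0,0.2],[-1.55,3.25,-0.0,0.0,0.0,-0.0,0.2],[-1.55,3.25,-0.0,0.0,0.0,-0.0,0.2],[-1.55,3.25,-0.0,0.0,0.0,-0.0,0.2],[-1.55,3.25,-0.0,0.0,0.0,-0.0,0.2],[0.0,0.0,3.4,0.0,0.0,-0.0,0.2],[0.0,0.0,3.4,0.0,0.0,-0.0,0.2]]
```

Emit:
{"fn": "send_rows", "kwargs": {"series": [[[-2.15, 2.53, -0.1, 0, 0, 0, 0.2], [-2.15, 2.53, -0.1, 0, 0, 0, 0.2], [-1.55, 3.25, 0, 0, 0, 0, 0.2], [-1.55, 3.25, 0, 0, 0, 0, 0.2], [-1.55, 3.25, 0, 0, 0, 0, 0.2], [-1.55, 3.25, 0, 0, 0, 0, 0.2], [0, 0, 2.5, 0, 0, 0, 0.2], [0, 0, 2.5, 0, 0, 0, 0.2], [0, 0, 1.5, 0, 0, 0, 0.2], [0, 0, 0, 0, 0, 0, 0.2]]]}}

```text
time: 35.62
eef_pos: [0.5206, 0.2894, 0.0464]
tcp_rot: [-0.0, 1.0, -0.001, -0.002]
contact_force: [0.3, 0.4, -5.9]
opening: 0.722
finger_force: 121.1
```

Emit:
{"fn": "send_rows", "kwargs": {"series": [[[0, 0, 0, 0, 0, 0, 0.2], [0, 0, 0, 0, 0, 0, 0.2]]]}}

```text
time: 35.88
eef_pos: [0.5232, 0.2903, 0.0503]
tcp_rot: [-0.0, 1.0, 0.0, 0.001]
contact_force: [0.3, -0.2, -5.8]
opening: 0.72
finger_force: 121.2
```

Run:
```python
from plan import plan
plan([(.522,.29,.006,180,.2)],step=1)
```

```text
t 35.88 at [0.5232 0.2903 0.0503] phi 180.0 tilt [0.0004 0.0013] F [ 0.3 -0.2 -5.8] open 0.72 grip 121.2
[[0.02,-0.01,0.89,0.0,0.0,0.0,0.2],[0.02,-0.01,0.89,0.0,0.0,0.0,0.2],[0.02,-0.01,0.89,0.0,0.0,0.0,0.2],[0.02,-0.01,0.89,0.0,0.0,0.0,0.2],[0.02,-0.01,0.89,0.0,0.0,0.0,0.2]]
```

Emit:
{"fn": "send_rows", "kwargs": {"series": [[[0.05, 0, 1.1, 0, 0, 0, 0.2], [0, 0, 1.1, 0, 0, 0, 0.2], [0, 0, 0.9, 0, 0, 0, 0.2], [0, 0, 0.7, 0, 0, 0, 0.2], [0, 0, 0.4, 0, 0, 0, 0.2], [0, 0, 0.3, 0, 0, 0, 0.2], [0, 0, 0, 0, 0, 0, 0.2], [0, 0, 0, 0, 0, 0, 0.2]]]}}

```text
time: 36.88
eef_pos: [0.5219, 0.2901, 0.0041]
tcp_rot: [-0.0, 1.0, 0.0, 0.0]
contact_force: [-0.3, 0.4, -4.7]
opening: 0.721
finger_force: 121.2
```

Emit:
{"fn": "send_rows", "kwargs": {"series": [[[0, 0, 0.1, 0, 0, 0, 0.2], [0, 0, 0, 0, 0, 0, 0.2], [0, 0, 0, 0, 0, 0, 0.5], [0, 0, 0, 0, 0, 0, 0.7], [0, 0, 0, 0, 0, 0, 0.8], [0, 0, -2, 0, 0, 0, 0.9], [0, 0, -4, 0, 0, 0, 1], [0, 0, -5, 0, 0, 0, 1], [0, 0, -5, 0, 0, 0, 1]]]}}

```text
time: 38.0
eef_pos: [0.522, 0.2902, 0.1663]
tcp_rot: [-0.0, 1.0, 0.0, 0.001]
contact_force: [0.1, 0.8, 0.3]
opening: 1.003
finger_force: 0.0
```

Run:
```python
from h import *
from plan import plan
plan([(.56,.1,.25,180,1)],step=6)
s=ctrl.read_camera("scene")
cv2.imwrite("pics/end.png",cv2.resize(s["img"][185:315,190:350],(738,600),interpolation=cv2.INTER_CUBIC)[:,:,::-1])
```

```text
t 38.0 at [0.522  0.2902 0.1663] phi 180.0 tilt [0.0004 0.0011] F [0.1 0.8 0.3] open 1.003 grip 0.0
[[-0.95,-4.75,-2.09,0.0,0.0,0.0,1.0],[-0.95,-4.75,-2.09,0.0,0.0,0.0,1.0],[-0.95,-4.75,-2.09,0.0,0.0,0.0,1.0],[-0.95,-4.75,-2.09,0.0,0.0,0.0,1.0]]
```

View pics/end.png

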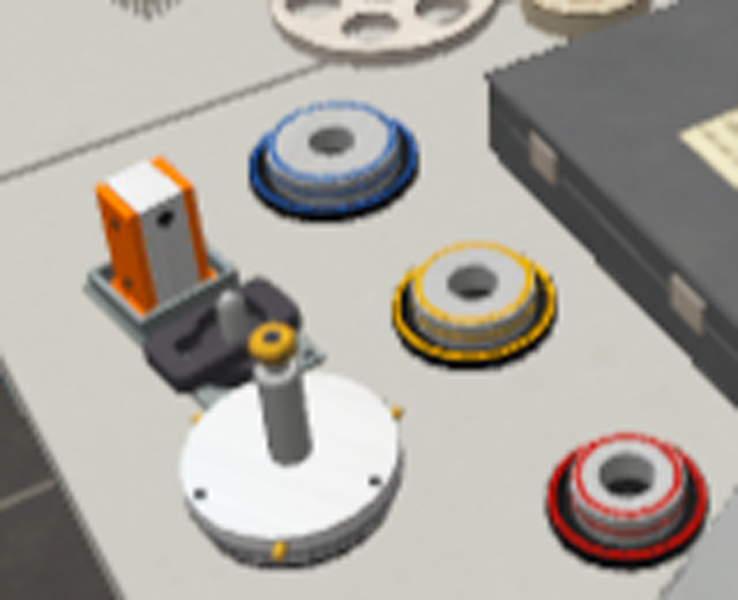

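The final view shows the three weights flat in their seats (blue (332,150), yellow (474,295), red (627,485)), the plate flat with the post through its eye at (232,318), and the block upright in the pocket. I'll hand the job in.

```bash
python3 -c "
from plant import ctrl
print(ctrl.sign_off())"
```

```text
the job is handed in; nothing more can be done
None
```

The job is handed in at about 38 s of the 122 s allowed: the plate was knocked free with the block, and the last picture shows the block upright in the pocket, the keeper flat over the post and each weight flat in its own seat; no verdict came back.

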